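Put the soldering boards away in their case

TASK

Put the soldering things away: swing the case's lid up until it stands upright, stack all the soldering boards flat in one square pile on the cork pad in the case, edges flush with the pad and with each other, and lay the charcoal block centred on top, lengthwise like the boards. Only when the whole pile is built, fold the lid down fully shut; leave the jar, tray, brush and caliper where they are.

Things in the scene. Friction and masses are not known exactly. Their poses are not given: they have to be found in the camera images.
- lid (a joint): lid of the case, rad: 0 = shut, grows as it opens, stop at 1.75 (just past upright); stiff friction hinge, stays where it is left
- lid_handle (a point): centre of the lid's steel bar handle: round bar 10 mm thick, 100 mm long, parallel to the hinge, standing 40 mm off the lid's outer face, 17 mm from the lid's free edge; the frame turns with the lid
- lid_hinge (a point): point on the hinge line at the middle of the case's rim, 90 mm above the bench; y along the hinge line; frame turns with the lid. With the lid shut the handle lies at (-175, 0, 49) mm from it in this frame; opening turns it about +y
- case: wooden storage case fixed to the bench, 186 x 196 x 90 mm (x, y, z), walls 8 mm, floor 6 mm; origin at the centre of its underside; the 90 mm high walls are at its +x (hinge) and -x sides, the +y and -y ends are open (no wall); the 192 x 196 x 8 mm lid lies over the high walls
- case_pad (a point): centre of the top of the raised cork pad in the middle of the case floor, 120 x 56 mm like a board, x along its length (same axes as the case), its top 12 mm above the bench
- board1: pale rigid soldering board, a flat slab 120 x 56 x 10 mm (x, y, z), all boards alike; origin at the centre of its underside, x along its length; None if absent in this run
- board2: pale rigid soldering board, a flat slab 120 x 56 x 10 mm (x, y, z), all boards alike; origin at the centre of its underside, x along its length; None if absent in this run
- board3: pale rigid soldering board, a flat slab 120 x 56 x 10 mm (x, y, z), all boards alike; origin at the centre of its underside, x along its length; None if absent in this run
- board4: pale rigid soldering board, a flat slab 120 x 56 x 10 mm (x, y, z), all boards alike; origin at the centre of its underside, x along its length; None if absent in this run
- board5: pale rigid soldering board, a flat slab 120 x 56 x 10 mm (x, y, z), all boards alike; origin at the centre of its underside, x along its length; None if absent in this run
- block: dark charcoal block 80 x 50 x 18 mm (x, y, z), shorter and thicker than the boards; origin at the centre of its underside, x along its length
- jar: bystander: glass jar with a screw cap, 80 mm across, 130 mm high, beyond the work
- tray: bystander: small open plastic tray 90 x 140 x 45 mm, beyond the work
- brush: bystander: bench brush lying to the left of the work
- caliper: bystander: steel vernier caliper, 200 mm long, lying beyond the case
Not all that is in view belongs to the job. What is shaped like the board2 but purple is not meant. Of the things that look like the block, take the one that is farthest to the robot's right at the start.

How it is judged:
By the outcome, as a careful person would: the job done as asked, in the order asked, and still so for the second after the job is handed in, with the robot touching nothing.
Of board1, board2, board3, board4, board5 only 3 to 5 are there at a start; the rules pass over those that are not, and their reading is None.
At some moment in a run one of board1, board2, board3, board4, board5, block may be knocked a few centimetres aside while the robot is not near it.
Once in a run the grip may slacken for a moment while it holds something.
It also fails if it takes over 210 s, if anything falls off the work surface, if the arm or the gripper's body presses on something with over 40 N, if the wrist force passes 120 N, or if a joint passes its speed limit or range.

ROBOT

A 7-joint arm with a two-finger parallel gripper is mounted at the origin on the work surface. World frame = base frame: x ahead of the robot, y to its left, z up, the work surface at z = 0. Lengths are in m, angles in rad, forces in N, time in s.
With the tool pointing down it reaches from about 0.425 to 1.025 m from the base axis. Payload 9.4 kg.
Tool frame: the origin (TCP) lies midway between the tips of the shut fingers; the grasp point (between the pads) lies 19 mm behind it; z points along the fingers, y is the line along which they close (so a half turn about z gives the same grasp; the last joint's range is limited). The gripper opens to 85 mm and grips with 20 to 120 N. Pads are 22 mm wide; open, the fingers measure 114 mm over their backs; the gripper's body (76 mm by 85 mm) begins 54 mm behind the grasp point. The pads swing forward as they close: fully open they stand 13 mm farther back than shut.
Start: joints at [-0.077, 0.599, -0.003, 1.599, 0.002, 0.943, -0.08], TCP at [0.725, -0, 0.21] pointing down, gripper open.
Joint ranges: [-2.57, 2.57], [-0.35, 1.97], [-1.29, 1.29], [0.11, 2.56], [-1.05, 4.19], [0.11, 1.86], [-2.63, 2.63]. Speed limits (rad/s): [2.22, 2.22, 3.01, 3.01, 3.14, 3.14, 3.14].

INTERFACE

Orientations are given as [roll, pitch, yaw] about the fixed x, y, z axes, in that order (R = Rz(yaw) Ry(pitch) Rx(roll)).
In Python, from cell import r gives the robot as it stands.
- The arm moves only by the tool step_arm, never from a script. Its argument "rows" is a list that holds one entry, the list of rows, each a list of 7 numbers: the shift along the tool's x, y, z each as a share of 0.2 m, from -1 to 1, then the turn, a rotation vector about the tool's x, y, z each as a share of 2 pi rad, from -1 to 1, then the opening, from -1 (shut) to 1 (fully open). In form: [[[dx, dy, dz, wx, wy, wz, jaw], ...]]. A call has 1 to 5 rows; each row is the pose to reach, as a shift and turn from the pose commanded when the call began, along the tool's axes at that moment, turning the shorter way round; what a row does not reach only later rows make up. A row lasts 1/8 s, in which the tool goes at most 62.5 mm and 10.7 degrees, less where a joint would pass 70% of its speed; a pose out of reach is approached as far as the arm can. A call with a number of a shift or a turn outside -1 to 1 is refused whole. A call with a gripper value outside its range is refused whole. The fingers move at their own pace and stop on an object; "grip_force" is the grip in N (left out, the last holds). Time passes only in rows, so rows that repeat a pose let the fingers close. It gives the time, the measured TCP pose, the force, the opening and the grip force at its end, in the units of the state.
- r.sense(): the state, without advancing time (a new reading comes with each control period).
- r.snapshot(name): name is "scene" or "side" or "wrist"; returns a dict with "frame" (400x640x3 uint8, blue, green, red), "vertical_fov" (degrees; the focal length in pixels is half the picture's height over the tangent of half this angle, whatever the lens; pixels are square), "cx", "cy" (the principal point, pixels), "k1" (the pictures are not rectified: a ray, as slopes to the right and down, at radius r is drawn at 1 + k1 r^2 times it, then the intrinsics apply), "pose" (4x4, takes a point from camera to world coordinates). Camera axes: x right, y up, looking along -z (the intrinsics and any distortion apply to the point x, -y, -z); pixel columns grow to the right and rows downward; lengths in m; the calibration is good to about 2 mm. A picture is of the moment at which its call begins. There is no depth.
- r.close_job(): hands the job in; it is judged then, once.
The state is a dict: "clock": time; "qpos": joint angles; "qd": joint speeds; "joint_efforts": joint torques, N m; "ee_pos": TCP position; "eef_rot": TCP orientation; "contact_force": force on the tool from outside, world axes, zero at the start; "ft_torque": the same for the moment, N m; "gripper_width": finger opening in m; "grasp_force": force on a finger pad.
Only numpy, scipy, OpenCV 4.12 (cv2) and the standard library are available. Lean on these libraries where they do the work, as an engineer would, in place of code of your own. Each camera call takes 0.05 s, during which the arm holds its last target. There are 200 camera calls.

## Working session

There is one attempt and no reset: what is moved stays moved. The work goes in short steps, Python scripts to look and compute and a tool call to move; the robot and the scene stay as the last step left them, time stands still between calls to the robot, and variables do not carry over. Pictures are saved under pics/ and viewed, at most 14 in all, crops included, and the job is handed in when it is done.

Besides the shell and the picture viewer there is one more tool, called after "Emit:" by a JSON object that holds its "fn" and its "kwargs". step_arm: Moves the arm, as the interface text tells. Shift numbers are shares of 0.2 m and turn numbers shares of 2 pi rad, none past 1 either way. Its arguments: {"type":"object","properties":{"rows":{"type":"array"},"grip_force":{"type":"number"}},"required":["rows"]}

```bash
mkdir -p pics; ls
cat > h.py <<'E'
import numpy as np, cv2
from cell import r
from scipy.spatial.transform import Rotation as R
def snap(n,save=None):
    s=r.snapshot(n)
    if save: cv2.imwrite(f'pics/{save}.png',s['frame'])
    return s
def ray(s,u,v):
    f=200/np.tan(np.radians(s['vertical_fov'])/2)
    d=np.array([(u-s['cx'])/f,(v-s['cy'])/f]); p=d.copy()
    for _ in range(30): p=d/(1+s['k1']*(p@p))
    T=s['pose']; return T[:3,3],T[:3,:3]@np.array([p[0],-p[1],-1])
def onz(s,u,v,z):
    o,d=ray(s,u,v); return o+d*(z-o[2])/d[2]
def proj(s,P):
    T=s['pose']; c=T[:3,:3].T@(np.asarray(P)-T[:3,3]); p=np.array([c[0],-c[1]])/-c[2]
    f=200/np.tan(np.radians(s['vertical_fov'])/2); p=p*(1+s['k1']*(p@p))
    return p*f+[s['cx'],s['cy']]
E
python3 - <<'E'
from h import *
for n in('scene','side','wrist'):
    s=snap(n,n+'0'); print(n,s['vertical_fov'],s['cx'],s['cy'],s['k1'],s['pose'].round(3).tolist())
print(r.sense())
E
```

```text
pics
scene 54.53259291165528 318.7470202700096 198.053752834545 -0.039232479212714146 [[-0.034, -0.732, 0.68, 1.308], [0.999, -0.03, 0.018, 0.123], [0.007, 0.68, 0.733, 0.985], [0.0, 0.0, 0.0, 1.0]]
side 54.00164744578736 322.6142391462443 191.54104542020673 -0.03931876236030235 [[-0.85, 0.312, -0.424, 0.094], [-0.526, -0.524, 0.67, 0.754], [-0.013, 0.793, 0.61, 0.718], [0.0, 0.0, 0.0, 1.0]]
wrist 62.63164474813923 321.3722931998248 196.71594236040673 -0.04349883720579287 [[1.0, -0.001, 0.002, 0.725], [0.001, 0.951, 0.308, 0.078], [-0.003, -0.308, 0.951, 0.372], [0.0, 0.0, 0.0, 1.0]]
{'clock': 0.15, 'qpos': array([-0.07667796,  0.59995528, -0.00251501,  1.59990374,  0.0018081 ,
        0.94291702, -0.07981588]), 'qd': array([ 0.00067984,  0.00039096,  0.00050725, -0.00126521,  0.00114163,
       -0.00139092, -0.00059443]), 'joint_efforts': array([ 2.03994307e-03, -7.76993966e+01,  1.56661626e+00, -2.58236039e+01,
        1.25704729e-02,  6.78423472e-03, -1.49589243e-05]), 'ee_pos': array([ 7.24639114e-01, -4.48622059e-05,  2.08920852e-01]), 'eef_rot': array([-3.14041858e+00,  1.36047600e-04,  1.57079812e+00]), 'contact_force': array([0.17153488, 0.18032073, 0.32444138]), 'ft_torque': array([ 0.02668028,  0.02520575, -0.01340326]), 'grasp_force': 0.0, 'gripper_width': 0.0857333763378651}
```

View pics/scene0.png

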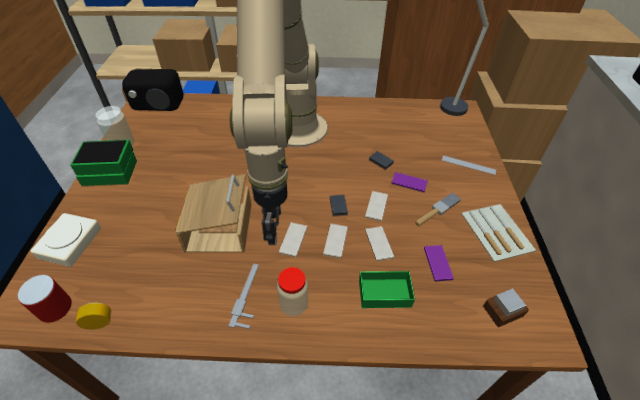

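View pics/side0.png

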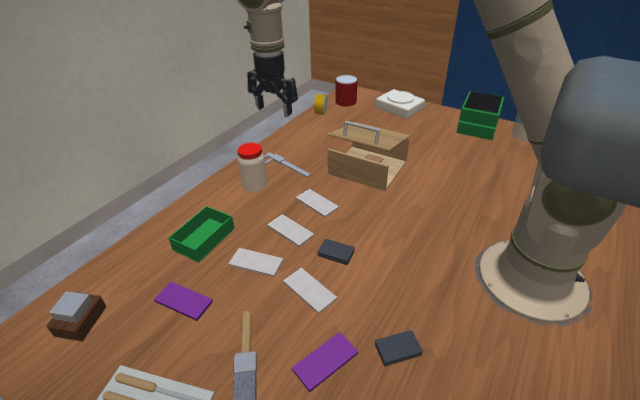

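```bash
cat >> h.py <<'E'
def rects(s,z,kind,zlo=0.0):
    f=s['frame'].astype(int); mx=f.max(2); mn=f.min(2)
    m=((mn>150)&(mx-mn<35)) if kind=='board' else ((mx<75)&(mx-mn<22))
    m=cv2.morphologyEx(m.astype(np.uint8),cv2.MORPH_OPEN,np.ones((3,3)))
    out=[]
    for c in cv2.findContours(m,cv2.RETR_EXTERNAL,cv2.CHAIN_APPROX_NONE)[0]:
        if cv2.contourArea(c)<150: continue
        P=np.array([onz(s,u,v,z)[:2] for u,v in c[:,0]])
        if not(0.3<P[:,0].mean()<1.1 and abs(P[:,1].mean())<.5): continue
        (x,y),(w,h),a=cv2.minAreaRect((P*1000).astype(np.float32))
        if w<h: w,h,a=h,w,a+90
        if 40<w<180 and h>25: out.append((round(x,1),round(y,1),round(w,1),round(h,1),round((a+90)%180-90,1),tuple(c[:,0].mean(0).round().astype(int))))
    return out
E
python3 - <<'E'
from h import *
for n in('scene','side'):
    s=snap(n)
    for k,z in(('board',.01),('block',.018)):
        for o in rects(s,z,k): print(n,k,*o)
    f=s['frame']
    c=f[150:270,160:280] if n=='scene' else f[100:200,310:430]
    cv2.imwrite(f'pics/c_{n}.png',cv2.resize(c,None,fx=5,fy=5,interpolation=cv2.INTER_CUBIC))
E
```

```text
scene board 987.9 -96.4 53.3 30.8 35.0 (np.int64(231), np.int64(371))
scene board 987.1 -139.8 53.5 36.4 -78.0 (np.int64(214), np.int64(370))
scene board 583.0 291.4 116.7 55.0 14.0 (np.int64(379), np.int64(243))
scene board 578.2 156.0 118.0 54.1 -10.2 (np.int64(335), np.int64(240))
scene board 578.3 23.1 117.6 54.3 -13.3 (np.int64(293), np.int64(239))
scene board 426.9 293.9 118.3 54.0 -14.7 (np.int64(376), np.int64(205))
scene block 560.8 -50.6 93.2 48.0 7.6 (np.int64(270), np.int64(231))
scene block 426.0 -65.1 158.4 118.3 10.2 (np.int64(270), np.int64(199))
side board 424.5 295.0 118.8 55.0 -14.6 (np.int64(310), np.int64(289))
side board 581.5 291.9 118.4 54.8 14.1 (np.int64(256), np.int64(261))
side board 576.2 156.6 118.4 54.7 -10.2 (np.int64(290), np.int64(229))
side board 577.0 23.8 117.7 54.7 -12.8 (np.int64(317), np.int64(202))
```

View pics/c_scene.png

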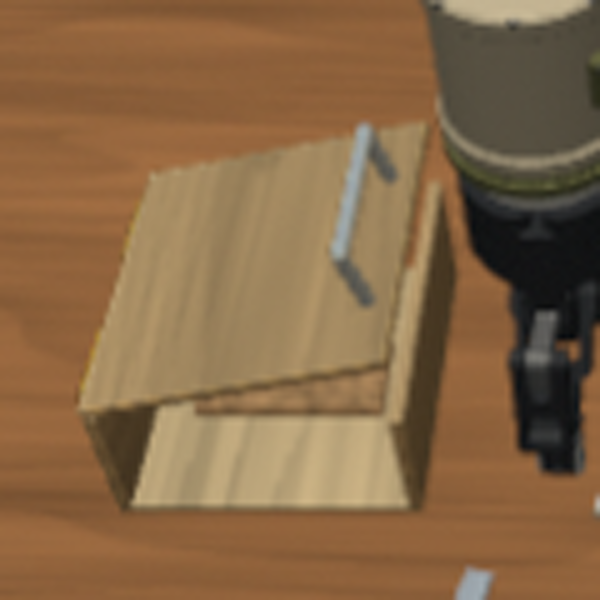

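View pics/c_side.png

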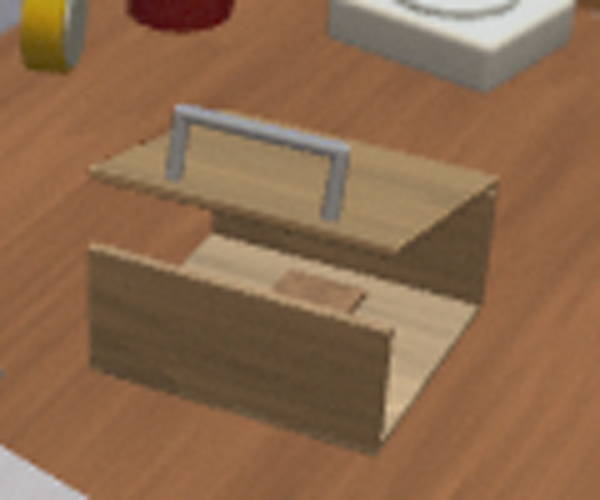

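```bash
cat >> h.py <<'E'
def tri(sa,pa,sb,pb):
    A=[];b=[];
    os=[];ds=[]
    for s,p in((sa,pa),(sb,pb)):
        o,d=ray(s,*p); d=d/np.linalg.norm(d); M=np.eye(3)-np.outer(d,d); A.append(M); b.append(M@o)
    X=np.linalg.solve(A[0]+A[1],b[0]+b[1]); return X, [np.linalg.norm(A[i]@X-b[i]) for i in(0,1)]
E
python3 - <<'E'
from h import *
a=snap('scene');b=snap('side'); np.set_printoptions(precision=4,suppress=True)
for n,p,z in(('bot hinge +x',(185.6,251.6),0),('bot free +x',(243.6,251.6),0),('top hinge +x',(176.4,232),.09),('top free+x',(239.4,235.6),.09),('top free -x',(247.4,187),.09)): print(n,onz(a,*p,z))
for n,p,z in(('bot free +x',(328,173.4),0),('bot free -x',(385.6,190.4),0),('top free+x',(328,149),.09),('top free-x',(388,166.4),.09)): print('side',n,onz(b,*p,z))
print(tri(a,(227.6,201.6),b,(346,122)),tri(a,(233,175.6),b,(379,130)))
print(tri(a,(160+82/5,232),b,(310+98/5,134)))
for s,p in((a,(339,205)),(b,(335,252)),(a,(381,160))): print(s['frame'][p[1]-6:p[1]+7:3,p[0]-9:p[0]+10:3].tolist()[2])
E
```

```text
bot hinge +x [ 0.6357 -0.303   0.    ]
bot free +x [ 0.6281 -0.1245  0.    ]
top hinge +x [ 0.6299 -0.3094  0.09  ]
top free+x [ 0.6352 -0.1232  0.09  ]
top free -x [ 0.4389 -0.1312  0.09  ]
side bot free +x [ 0.6278 -0.1244  0.    ]
side bot free -x [ 0.433  -0.1365  0.    ]
side top free+x [ 0.6281 -0.1256  0.09  ]
side top free-x [ 0.4316 -0.1316  0.09  ]
(array([ 0.5841, -0.1533,  0.1799]), [np.float64(0.001315357288368534), np.float64(0.0013153572883685854)]) (array([ 0.4801, -0.157 ,  0.1808]), [np.float64(0.0011457777497662803), np.float64(0.001145777749766276)])
(array([ 0.6725, -0.2656,  0.0969]), [np.float64(0.04203533989864897), np.float64(0.04203533989864898)])
[[51, 80, 116], [75, 68, 61], [75, 68, 62], [75, 68, 61], [74, 68, 61], [77, 70, 63], [61, 101, 149]]
[[83, 73, 69], [83, 73, 69], [82, 73, 68], [80, 70, 65], [81, 71, 66], [81, 72, 68], [82, 70, 66]]
[[33, 33, 33], [62, 58, 53], [75, 69, 62], [74, 68, 61], [74, 67, 61], [76, 70, 63], [77, 69, 63]]
```

Emit:
{"fn": "step_arm", "kwargs": {"rows": [[[0,0,-0.3,0,0,0.03,1],[-0.3,-0.35,-0.3,0,0,0.06,1],[-0.5,-0.65,-0.3,0,0,0.09,1],[-0.775,-0.963,-0.3,0,0,0.12,1],[-0.775,-0.963,-0.3,0,0,0.14,1]]]}}

```text
clock: 0.98
ee_pos: [0.5307, -0.1562, 0.2699]
eef_rot: [3.141, -0.0, 0.686]
contact_force: [0.5, -0.9, -0.1]
gripper_width: 0.0853
grasp_force: 0.0
```

Emit:
{"fn": "step_arm", "kwargs": {"rows": [[[0,0,0,0,0,0.03,1],[0,0,0,0,0,0.06,1],[0,0,0,0,0,0.09,1],[0,0,0,0,0,0.104,1],[0,0,0,0,0,0.104,1]]]}}

```text
clock: 1.6
ee_pos: [0.5324, -0.1548, 0.2696]
eef_rot: [3.141, -0.0, 0.039]
contact_force: [-0.5, 0.4, -0.8]
gripper_width: 0.0855
grasp_force: 0.0
```

```bash
cat >> h.py <<'E'
np.set_printoptions(precision=4,suppress=True)
def st():
    s=r.sense(); R0=R.from_euler('xyz',s['eef_rot']); return s,np.array(s['ee_pos']),R0
def to(p,yaw,base=None):
    "shares from current measured pose (or base=(p,yaw)) to TCP p, tool down at yaw(deg)"
    s,P,R0=st()
    if base is not None: P,R0=np.array(base[0]),R.from_euler('xyz',[np.pi,0,np.radians(base[1])])
    T=R.from_euler('xyz',[np.pi,0,np.radians(yaw)])
    return np.r_[R0.inv().apply(np.array(p)-P)/.2,(R0.inv()*T).as_rotvec()/(2*np.pi)].round(3)
E
python3 - <<'E'
from h import *
s,P,R0=st(); print(s['clock'],P,s['eef_rot'],s['qpos']); print(to([.532,-.155,.161],2))
w=snap('wrist','w1')
E
```

```text
1.6 [ 0.5324 -0.1548  0.2696] [ 3.1414 -0.      0.0388] [-0.1281  0.344   0.4178  1.9425 -0.1768  0.8903 -1.1523]
[-0.002  0.001  0.543  0.    -0.     0.001]
```

View pics/w1.png

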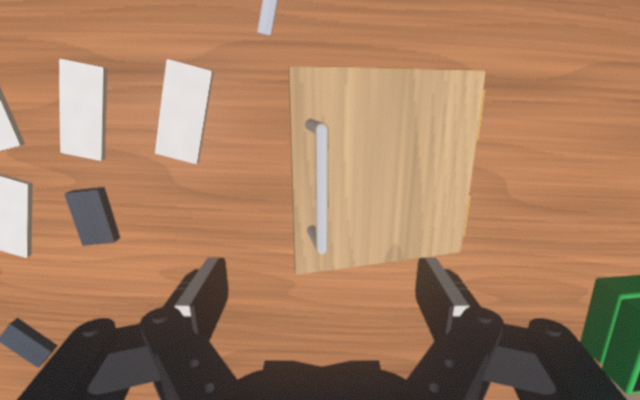

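Emit:
{"fn": "step_arm", "kwargs": {"rows": [[[0,0,0.2,0,0,0,1],[0,0,0.4,0,0,0,1],[0,0,0.54,0,0,0,1],[0,0,0.54,0,0,0,1],[0,0,0.54,0,0,0,0]]], "grip_force": 40}}

```text
clock: 2.28
ee_pos: [0.5329, -0.1554, 0.1625]
eef_rot: [3.141, -0.001, 0.038]
contact_force: [0.7, -0.4, 0.7]
gripper_width: 0.0696
grasp_force: 0.0
```

Emit:
{"fn": "step_arm", "kwargs": {"rows": [[[0,0,0,0,0,0,-1],[0,0,0,0,0,0,-1],[0,0,0,0,0,0,-1],[0,0,0,0,0,0,-1],[0,0,0,0,0,0,-1]]]}}

```text
clock: 2.9
ee_pos: [0.5326, -0.1547, 0.1618]
eef_rot: [-3.141, -0.0, 0.038]
contact_force: [0.4, 2.4, 3.3]
gripper_width: 0.0
grasp_force: 1.3
```

Run:
```python
from h import *
s,P,R0=st(); print(P,s['gripper_width'],s['grasp_force'],s['contact_force'])
b=P+[0,0,.019]; H=np.array([.537,-.314,.09])
v=[H[1]-b[1],b[2]-H[2]]; rr=np.hypot(*v); f0=np.arctan2(v[1],-v[0]); print(rr,np.degrees(f0))
rr=.1817; f0=np.radians(29.5)
for k in range(1,5):
    a=f0+np.radians(77.5)*(k-1)/4
    print([[round(float(-(rr*np.cos(a2)-rr*np.cos(a)))/.2,3),round(float(-(rr*np.sin(a2)-rr*np.sin(a)))/.2,3)] for a2 in a+np.radians(77.5/20)*np.arange(1,6)])
```

```text
[ 0.5326 -0.1547  0.1618] 4.266820276082826e-05 1.3413994386792183 [0.3823 2.4441 3.3463]
0.1833337114693235 29.677379692415776
[[0.032, -0.052], [0.068, -0.103], [0.106, -0.15], [0.148, -0.195], [0.193, -0.237]]
[[0.048, -0.039], [0.098, -0.074], [0.15, -0.106], [0.205, -0.135], [0.261, -0.159]]
[[0.058, -0.021], [0.117, -0.038], [0.177, -0.051], [0.238, -0.059], [0.299, -0.064]]
[[0.061, -0.0], [0.123, 0.003], [0.184, 0.011], [0.244, 0.023], [0.303, 0.039]]
```

Run:
```python
from h import *
f=snap('scene')['frame'][130:270,160:300]; g=snap('side')['frame'][60:200,290:430]
cv2.imwrite('pics/c1.png',cv2.resize(np.hstack([f,g]),None,fx=2.85,fy=2.85,interpolation=cv2.INTER_CUBIC))
```

```text
(no output)
```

View pics/c1.png

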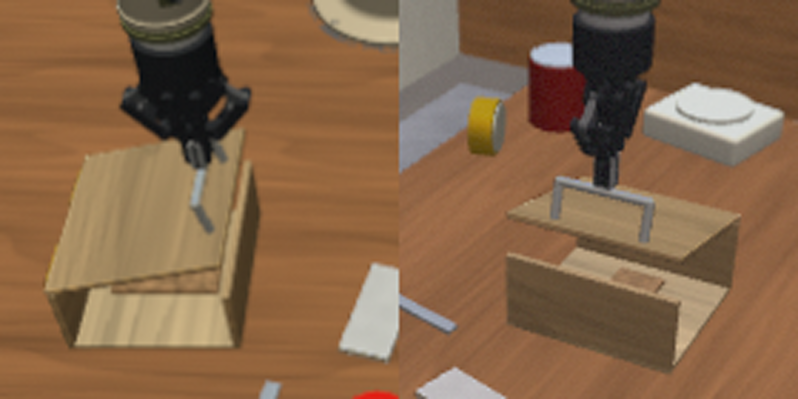

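Emit:
{"fn": "step_arm", "kwargs": {"rows": [[[0,0,0,0,0,0,1],[0,0,0,0,0,0,1],[0,0,0,0,0,0,1],[0,0,-0.15,0,0,0,1],[0,0,-0.35,0,0,0,1]]]}}

```text
clock: 3.62
ee_pos: [0.5317, -0.155, 0.2316]
eef_rot: [-3.142, 0.002, 0.038]
contact_force: [-0.0, -0.3, 0.2]
gripper_width: 0.0853
grasp_force: 0.0
```

Run:
```python
from h import *
s,P,_=st(); w=snap('wrist'); a=snap('scene'); b=snap('side'); print(P, w['pose'].round(4))
f=[w['frame'][80:300,240:420],]
for n,c in(('w',f[0]),):
    cv2.imwrite(f'pics/c2{n}.png',cv2.resize(c,None,fx=2.5,fy=2.5,interpolation=cv2.INTER_CUBIC))
for p in([.584,-.153,.18],[.48,-.157,.18]):
    print(p,proj(w,p),proj(a,p),proj(b,p))
```

```text
[ 0.5317 -0.155   0.2316] [[ 0.0381  0.9495  0.3116  0.6113]
 [-0.9993  0.0364  0.0111 -0.1526]
 [-0.0008 -0.3118  0.9501  0.3949]
 [ 0.      0.      0.      1.    ]]
[0.584, -0.153, 0.18] [320.6036 133.2827] [227.4125 201.1703] [345.667  122.3357]
[0.48, -0.157, 0.18] [320.7535 274.0401] [232.8268 175.46  ] [378.714  130.5618]
```

View pics/c2w.png

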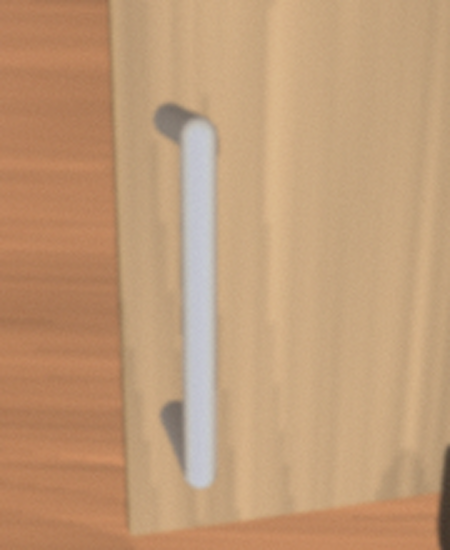

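Emit:
{"fn": "step_arm", "kwargs": {"rows": [[[0,0,0,0,0,0,-1],[0,0,0,0,0,0,-1],[0,0,0,0,0,0,-1],[0,0,0,0,0,0,-1],[0,0,0,0,0,0,-1]]]}}

```text
clock: 4.4
ee_pos: [0.5324, -0.155, 0.2314]
eef_rot: [3.142, 0.0, 0.038]
contact_force: [-0.5, 0.2, 0.8]
gripper_width: -0.0001
grasp_force: 0.0
```

Run:
```python
from h import *
s,P,_=st(); a=snap('scene'); b=snap('side'); print(P,s['gripper_width'])
print(tri(a,(228.4,186),b,(362.3,126)), proj(a,[.5326,-.1547,.1618]),proj(b,[.5326,-.1547,.1618]))
pa,pb=proj(a,P),proj(b,P); print(pa,pb)
t=[]
for s_,p in((a,pa),(b,pb)):
    x,y=p.astype(int); f=s_['frame'].copy(); f[y,x]=(0,0,255)
    t.append(cv2.resize(f[y-40:y+40,x-40:x+40],None,fx=5,fy=5,interpolation=cv2.INTER_NEAREST))
cv2.imwrite('pics/c3.png',np.hstack(t))
```

```text
[ 0.5324 -0.155   0.2314] -5.3037278673000136e-05
(array([ 0.5302, -0.1584,  0.1825]), [np.float64(0.002960147662208349), np.float64(0.0029601476622084107)]) [231.2558 192.4004] [361.3625 131.974 ]
[227.2446 175.1699] [362.6496 109.8903]
```

View pics/c3.png

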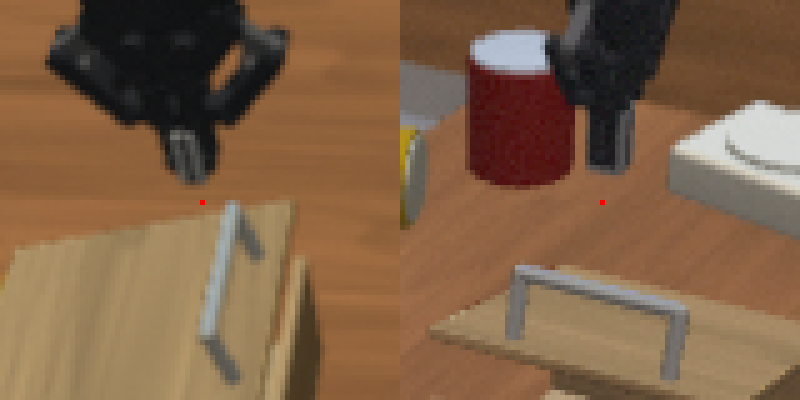

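Run:
```python
from h import *
s,P,_=st(); a=snap('scene'); b=snap('side'); w=snap('wrist')
print(tri(a,(224.4,171.2),b,(363.6,103.3)), P)
for z in (0,.01,.015,.02,.025): print(z,proj(w,P+[0,0,z]),proj(a,P+[0,0,z]),proj(b,P+[0,0,z]))
f=w['frame'][200:400,240:400]; cv2.imwrite('pics/c4.png',cv2.resize(f,None,fx=3,fy=3))
```

```text
(array([ 0.5335, -0.1603,  0.2483]), [np.float64(0.000664768911597889), np.float64(0.0006647689115978812)]) [ 0.5324 -0.155   0.2315]
0 [320.4218 241.7986] [227.2263 175.1401] [362.6536 109.845 ]
0.01 [320.3563 250.2549] [226.6339 172.541 ] [362.8267 106.5385]
0.015 [320.3207 254.8431] [226.3348 171.2282] [362.9139 104.8718]
0.02 [320.2831 259.6989] [226.0337 169.9066] [363.0016 103.1961]
0.025 [320.2433 264.8463] [225.7307 168.576 ] [363.0896 101.5113]
```

View pics/c4.png

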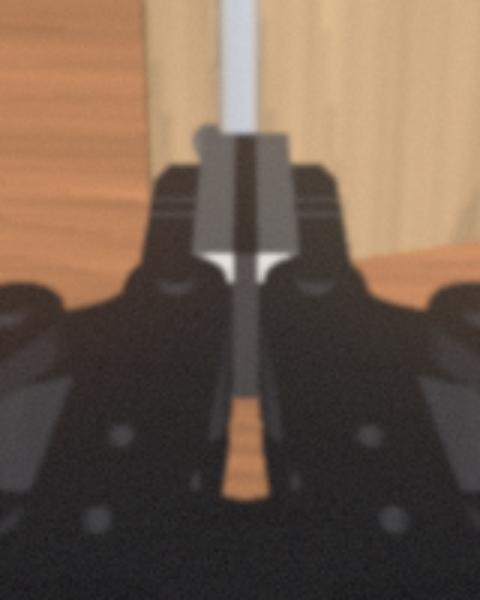

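Emit:
{"fn": "step_arm", "kwargs": {"rows": [[[0,0,0,0,0,0,1],[0,0,0,0,0,0,1],[0,0,0,0,0,0,1],[0,0,0,0,0,0,1],[0,0,0.15,0,0,0,1]]]}}

```text
clock: 5.28
ee_pos: [0.5339, -0.1554, 0.2029]
eef_rot: [3.141, -0.004, 0.038]
contact_force: [1.1, 0.1, -0.2]
gripper_width: 0.0854
grasp_force: 0.0
```

Emit:
{"fn": "step_arm", "kwargs": {"rows": [[[0,0,0.15,0,0,0,1],[0,0,0.29,0,0,0,1],[0,0,0.29,0,0,0,1],[0,0,0.29,0,0,0,0],[0,0,0.29,0,0,0,-0.5]]]}}

```text
clock: 5.9
ee_pos: [0.5331, -0.1552, 0.1448]
eef_rot: [3.141, -0.002, 0.038]
contact_force: [-0.6, -0.3, -0.5]
gripper_width: 0.0516
grasp_force: 0.0
```

Emit:
{"fn": "step_arm", "kwargs": {"rows": [[[0,0,0,0,0,0,-1],[0,0,0,0,0,0,-1],[0,0,0,0,0,0,-1],[0,0,0,0,0,0,-1],[0,0,0,0,0,0,-1]]]}}

```text
clock: 6.52
ee_pos: [0.5325, -0.1534, 0.1439]
eef_rot: [-3.14, 0.0, 0.039]
contact_force: [0.1, 4.8, 3.7]
gripper_width: 0.0083
grasp_force: 39.4
```

Emit:
{"fn": "step_arm", "kwargs": {"rows": [[[0,0.032,-0.052,0,0,0,-1],[0,0.068,-0.103,0,0,0,-1],[0,0.106,-0.15,0,0,0,-1],[0,0.148,-0.195,0,0,0,-1],[0,0.193,-0.237,0,0,0,-1]]], "grip_force": 60}}

```text
clock: 7.15
ee_pos: [0.5339, -0.1894, 0.1912]
eef_rot: [-3.136, 0.001, 0.041]
contact_force: [0.7, 12.2, 4.7]
gripper_width: 0.0073
grasp_force: 58.6
```

Emit:
{"fn": "step_arm", "kwargs": {"rows": [[[0,0.048,-0.039,0,0,0,-1],[0,0.098,-0.074,0,0,0,-1],[0,0.15,-0.106,0,0,0,-1],[0,0.205,-0.135,0,0,0,-1],[0,0.261,-0.159,0,0,0,-1]]]}}

```text
clock: 7.78
ee_pos: [0.5363, -0.2412, 0.2246]
eef_rot: [-3.135, -0.0, 0.041]
contact_force: [-4.4, 15.5, 22.1]
gripper_width: 0.0074
grasp_force: 62.2
```

Emit:
{"fn": "step_arm", "kwargs": {"rows": [[[0,0.058,-0.021,0,0,0,-1],[0,0.117,-0.038,0,0,0,-1],[0,0.177,-0.051,0,0,0,-1],[0,0.238,-0.059,0,0,0,-1],[0,0.299,-0.064,0,0,0,-1]]]}}

```text
clock: 8.4
ee_pos: [0.5387, -0.3043, 0.237]
eef_rot: [-3.14, -0.002, 0.039]
contact_force: [-1.3, 5.0, 9.2]
gripper_width: 0.0077
grasp_force: 63.8
```

Emit:
{"fn": "step_arm", "kwargs": {"rows": [[[0,0.061,0,0,0,0,-1],[0,0.123,0.003,0,0,0,-1],[0,0.184,0.011,0,0,0,-1],[0,0.244,0.023,0,0,0,-1],[0,0.303,0.039,0,0,0,-1]]]}}

```text
clock: 9.02
ee_pos: [0.5411, -0.3659, 0.2279]
eef_rot: [-3.141, -0.001, 0.039]
contact_force: [3.0, 4.2, 3.3]
gripper_width: 0.0072
grasp_force: 65.1
```

Run:
```python
from h import *
s,P,_=st(); print(P,s['contact_force'])
b=P+[0,-.0015,.036]; v=b[1:]-[-.314,.09]; print(np.hypot(*v),np.degrees(np.arctan2(v[1],v[0]))-15.6)
g=snap('side')['frame'][30:210,270:470];f=snap('scene')['frame'][100:280,120:320]
cv2.imwrite('pics/c5.png',cv2.resize(np.hstack([f,g]),None,fx=2,fy=2,interpolation=cv2.INTER_CUBIC))
```

```text
[ 0.5411 -0.3659  0.2279] [3.0261 4.1836 3.3204]
0.18193308818043186 91.47762614994483
```

View pics/c5.png

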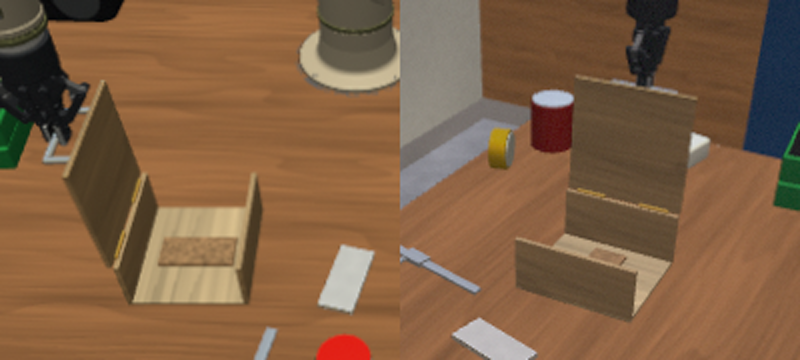

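Emit:
{"fn": "step_arm", "kwargs": {"rows": [[[0,0,0,0,0,0,-0.45],[0,0,0,0,0,0,-0.45],[0,0,0,0,0,0,-0.45],[0,0,-0.25,0,0,0,-0.45],[0,0,-0.5,0,0,0,-0.45]]], "grip_force": 40}}

```text
clock: 9.75
ee_pos: [0.5399, -0.3659, 0.3285]
eef_rot: [-3.141, 0.002, 0.038]
contact_force: [1.7, 0.5, 0.1]
gripper_width: 0.0236
grasp_force: 0.0
```

Emit:
{"fn": "step_arm", "kwargs": {"rows": [[[0,-0.25,0,0,0,0,1],[0,-0.5,0,0,0,0,1],[0,-0.75,0,0,0,0,1],[0,-1,0,0,0,0,1],[0,-1,0,0,0,0,1]]]}}

```text
clock: 10.38
ee_pos: [0.5329, -0.1619, 0.3277]
eef_rot: [-3.14, 0.0, 0.044]
contact_force: [-0.2, -0.7, 0.8]
gripper_width: 0.0853
grasp_force: 0.0
```

```bash
cat >> h.py <<'E'
def dark(s):
    f=s['frame'].astype(int); m=((f.max(2)<95)&(f.min(2)>40)&(f[...,0]>=f[...,2]+2)).astype(np.uint8)
    m=cv2.morphologyEx(m,cv2.MORPH_OPEN,np.ones((3,3))); return m
def blobs(s,m,z,wl=(40,180),roi=((.35,1.05),(-.5,.5))):
    out=[]
    for c in cv2.findContours(m,cv2.RETR_EXTERNAL,cv2.CHAIN_APPROX_NONE)[0]:
        if cv2.contourArea(c)<100: continue
        P=np.array([onz(s,u,v,z)[:2] for u,v in c[:,0]]); q=P.mean(0)
        if not(roi[0][0]<q[0]<roi[0][1] and roi[1][0]<q[1]<roi[1][1]): continue
        (x,y),(w,h),a=cv2.minAreaRect((P*1000).astype(np.float32))
        if w<h: w,h,a=h,w,a+90
        if wl[0]<w<wl[1] and h>25: out.append((round(x,1),round(y,1),round(w,1),round(h,1),round((a+90)%180-90,1),c[:,0].mean(0).round().tolist()))
    return out
def cork(s):
    hsv=cv2.cvtColor(s['frame'],cv2.COLOR_BGR2HSV); return hsv
E
python3 - <<'E'
from h import *
s,P,_=st(); print(P,s['gripper_width'])
a=snap('scene','s2');b=snap('side','d2')
for n,s in(('scene',a),('side',b)):
    for o in blobs(s,dark(s),.018): print(n,'block',*o)
    for o in rects(s,.01,'board'): print(n,*o)
# case colours
print(a['frame'][225,185:260:3].tolist())
print(a['frame'][245,185:260:6].tolist())
f=a['frame'][180:260,170:270]; cv2.imwrite('pics/c6.png',cv2.resize(f,None,fx=7,fy=7,interpolation=cv2.INTER_CUBIC))
E
```

```text
[ 0.5329 -0.1619  0.3277] 0.08532206477256093
scene block 435.5 164.4 76.4 46.2 7.8 [338.0, 204.0]
scene 1031.7 27.9 53.4 29.0 -87.7 (np.int64(281), np.int64(394))
scene 1012.4 105.5 89.6 61.6 -87.9 (np.int64(312), np.int64(389))
scene 999.0 -137.0 151.5 68.4 89.4 (np.int64(216), np.int64(373))
scene 582.9 291.4 116.7 55.2 13.6 (np.int64(379), np.int64(243))
scene 578.4 156.1 118.3 54.2 -10.2 (np.int64(335), np.int64(240))
scene 578.7 23.0 119.5 54.7 -13.1 (np.int64(292), np.int64(239))
scene 426.6 294.0 119.0 54.0 -14.7 (np.int64(376), np.int64(205))
side block 430.2 166.3 78.4 48.9 8.0 [336.0, 250.0]
side 424.5 295.1 118.7 54.9 -14.8 (np.int64(310), np.int64(289))
side 581.5 292.0 118.4 54.6 14.1 (np.int64(256), np.int64(261))
side 576.2 156.5 118.4 54.7 -10.2 (np.int64(290), np.int64(229))
side 577.0 23.8 117.7 54.7 -12.8 (np.int64(317), np.int64(202))
[[36, 60, 77], [35, 55, 72], [36, 58, 75], [124, 168, 190], [126, 169, 193], [94, 133, 163], [81, 119, 153], [80, 119, 153], [79, 115, 148], [85, 125, 161], [86, 127, 162], [82, 120, 154], [89, 131, 169], [82, 121, 156], [78, 115, 147], [82, 121, 156], [89, 131, 168], [83, 122, 158], [114, 158, 185], [55, 83, 103], [35, 56, 73], [51, 83, 118], [63, 104, 154], [62, 104, 153], [64, 105, 155]]
[[34, 54, 70], [128, 171, 195], [108, 146, 166], [128, 173, 197], [125, 169, 191], [127, 172, 195], [133, 179, 204], [126, 169, 192], [131, 176, 199], [116, 158, 179], [48, 77, 109], [61, 101, 147], [60, 100, 148]]
```

View pics/c6.png

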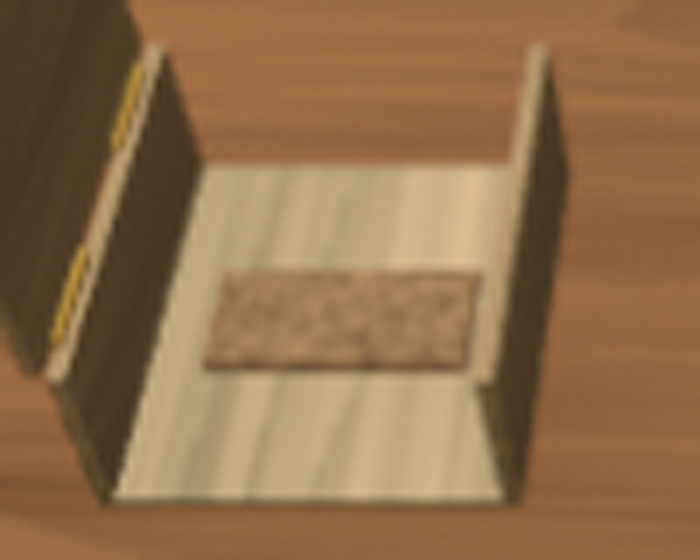

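Run:
```python
from h import *
a=snap('scene'); w=snap('wrist','w3')
for p in((225,270),(482,273),(468,364),(207,364)): print(onz(a,(p[0]+.5)/7-.5+170,(p[1]+.5)/7-.5+180,.012))
def pad(s,ctr):
    f=cv2.GaussianBlur(s['frame'],(3,3),0).astype(int); u,v=np.round(proj(s,ctr)).astype(int)
    m=((f[...,2]<182)&(f[...,2]>115)&(f[...,2]-f[...,0]>55)).astype(np.uint8)
    q=np.array([proj(s,[ctr[0]+dx,ctr[1]+dy,.012]) for dx,dy in((-.05,-.078),(.05,-.075),(.05,.075),(-.05,.078))]).astype(np.int32)
    k=np.zeros_like(m); cv2.fillConvexPoly(k,q,1); m*=k
    m=cv2.morphologyEx(cv2.morphologyEx(m,cv2.MORPH_CLOSE,np.ones((5,5))),cv2.MORPH_OPEN,np.ones((5,5)))
    return blobs(s,m,.012)
c=[.534,-.221,.012]
print('scene',pad(a,c)); print('wrist',pad(w,c),proj(w,c))
```

```text
[ 0.5107 -0.2801  0.012 ]
[ 0.5076 -0.1598  0.012 ]
[ 0.5611 -0.1568  0.012 ]
[ 0.566  -0.2751  0.012 ]
scene [(542.6, -223.0, 155.1, 69.6, -87.6, [217.0, 226.0])]
wrist [] [357.8333 147.3177]
```

View pics/w3.png

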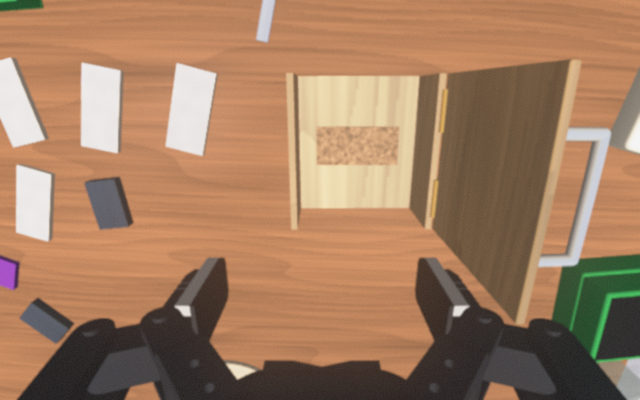

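Run:
```python
from h import *
w=snap('wrist')
for p in((316.5,126.5),(397.5,126.5),(398,164.5),(318,165)): print(onz(w,*p,.012))
for o in rects(w,.01,'board'): print(*o)
for o in blobs(w,dark(w),.018): print('blk',*o)
f=w['frame'].astype(int); g=cv2.GaussianBlur(w['frame'],(3,3),0)
print(g[145,305:412:4].tolist()); print(g[112:180:3,357].tolist())
```

```text
[ 0.5617 -0.16    0.012 ]
[ 0.5662 -0.2765  0.012 ]
[ 0.5106 -0.2832  0.012 ]
[ 0.5053 -0.1641  0.012 ]
425.8 293.2 121.0 56.2 -14.6 (np.int64(33), np.int64(203))
577.5 22.7 119.4 56.3 -13.0 (np.int64(190), np.int64(109))
576.7 155.1 120.0 56.1 -9.8 (np.int64(100), np.int64(108))
582.2 290.7 119.7 56.9 13.6 (np.int64(16), np.int64(105))
[[170, 213, 233], [175, 217, 236], [176, 217, 236], [130, 170, 212], [130, 172, 217], [132, 175, 219], [122, 162, 206], [124, 164, 209], [114, 151, 190], [119, 157, 198], [122, 161, 205], [128, 170, 215], [135, 178, 222], [127, 167, 212], [119, 156, 198], [130, 171, 216], [121, 161, 203], [121, 161, 205], [114, 150, 190], [115, 152, 193], [121, 160, 203], [118, 156, 198], [120, 159, 202], [133, 171, 207], [162, 202, 226], [168, 211, 231], [166, 208, 229]]
[[172, 215, 234], [173, 215, 234], [172, 215, 234], [172, 214, 234], [170, 213, 233], [138, 179, 219], [134, 177, 221], [125, 166, 211], [115, 152, 192], [126, 167, 211], [121, 159, 202], [127, 167, 212], [128, 169, 214], [125, 167, 212], [134, 178, 222], [121, 160, 203], [119, 157, 199], [130, 170, 214], [162, 204, 229], [166, 209, 230], [168, 210, 231], [167, 209, 230], [165, 208, 230]]
```

```bash
cat >> h.py <<'E'
def padw(s):
    f=cv2.GaussianBlur(s['frame'],(3,3),0).astype(int); d=f[...,2]-f[...,0]
    m=((d>74)&(f[...,2]>150)).astype(np.uint8)
    c=[.536,-.22,.012]
    q=np.array([proj(s,[c[0]+dx,c[1]+dy,.012]) for dx,dy in((-.045,-.072),(.045,-.072),(.045,.072),(-.045,.072))]).astype(np.int32)
    k=np.zeros_like(m); cv2.fillConvexPoly(k,q,1); m*=k
    m=cv2.morphologyEx(m,cv2.MORPH_CLOSE,np.ones((5,5)))
    return blobs(s,m,.012)
E
python3 - <<'E'
from h import *
print(padw(snap('wrist'))); print(to([.577,.0233,.09],-13))
E
```

```text
[(536.7, -219.8, 119.5, 55.7, -87.8, [356.0, 145.0])]
[ 0.256 -0.947  1.188  0.     0.     0.042]
```

Emit:
{"fn": "step_arm", "kwargs": {"rows": [[[0.07,-0.25,0,0,0,0.02,0.65],[0.13,-0.5,0.1,0,0,0.042,0.65],[0.2,-0.75,0.3,0,0,0.042,0.65],[0.256,-0.947,0.5,0,0,0.042,0.65],[0.256,-0.947,0.7,0,0,0.042,0.65]]]}}

```text
clock: 11.3
ee_pos: [0.5778, 0.0284, 0.186]
eef_rot: [-3.141, 0.0, -0.222]
contact_force: [0.6, -0.5, 0.0]
gripper_width: 0.0703
grasp_force: 0.0
```

Emit:
{"fn": "step_arm", "kwargs": {"rows": [[[0,0,0.25,0,0,0,0.65],[0,0,0.49,0,0,0,0.65],[0,0,0.7,0,0,0,0.65],[0,0,0.85,0,0,0,0.65],[0,0,0.88,0,0,0,0.65]]]}}

```text
clock: 11.92
ee_pos: [0.576, 0.0238, 0.0098]
eef_rot: [3.14, 0.003, -0.228]
contact_force: [0.4, 0.8, -0.5]
gripper_width: 0.0703
grasp_force: 0.0
```

Emit:
{"fn": "step_arm", "kwargs": {"rows": [[[0,0,0.02,0,0,0,0.65],[0,0,0.04,0,0,0,0.65],[0,0,0.04,0,0,0,0.65]]]}}

```text
clock: 12.3
ee_pos: [0.5772, 0.025, 0.0044]
eef_rot: [-3.141, -0.001, -0.226]
contact_force: [0.3, 0.2, -0.5]
gripper_width: 0.0705
grasp_force: 0.0
```

Run:
```python
from h import *
s,P,_=st(); print(P,s['eef_rot'],to([.577,.0233,-.008],-13))
w=snap('wrist','w4')
for o in rects(snap('side'),.01,'board'): print(*o)
```

```text
[0.5772 0.025  0.0044] [-3.1413 -0.001  -0.2261] [ 0.001  0.009  0.062 -0.    -0.     0.   ]
424.5 295.0 118.8 55.0 -14.6 (np.int64(310), np.int64(289))
581.5 291.9 118.4 54.8 14.1 (np.int64(256), np.int64(261))
576.2 156.6 118.4 54.7 -10.2 (np.int64(290), np.int64(229))
571.6 25.0 107.0 54.7 -12.8 (np.int64(321), np.int64(203))
```

View pics/w4.png

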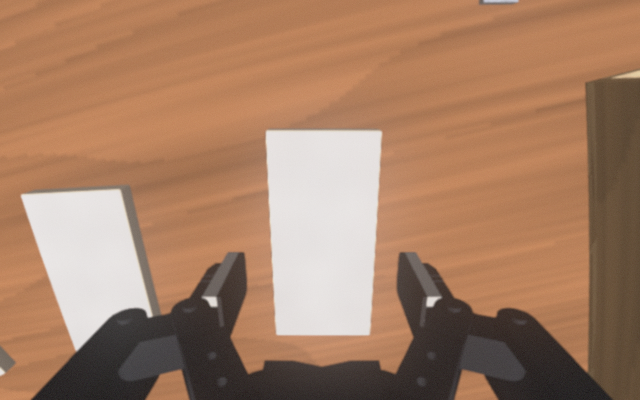

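Emit:
{"fn": "step_arm", "kwargs": {"rows": [[[0,0.009,0.03,0,0,0,0.65],[0,0.009,0.045,0,0,0,0.65],[0,0.009,0.06,0,0,0,0.65],[0,0.009,0.06,0,0,0,0.65]]]}}

```text
clock: 12.9
ee_pos: [0.5763, 0.0232, -0.0086]
eef_rot: [3.141, 0.001, -0.226]
contact_force: [-0.6, 1.0, 1.0]
gripper_width: 0.0704
grasp_force: 0.0
```

Emit:
{"fn": "step_arm", "kwargs": {"rows": [[[0,0,0.01,0,0,0,0.65],[0,0,0.02,0,0,0,0.65],[0,0,0.02,0,0,0,0.65]]]}}

```text
clock: 13.28
ee_pos: [0.5764, 0.0232, -0.0124]
eef_rot: [3.142, 0.0, -0.226]
contact_force: [0.5, 1.2, 0.8]
gripper_width: 0.0702
grasp_force: 0.0
```

Emit:
{"fn": "step_arm", "kwargs": {"rows": [[[0,0,0,0,0,0,-1],[0,0,0,0,0,0,-1],[0,0,0,0,0,0,-1],[0,0,0,0,0,0,-1]]], "grip_force": 40}}

```text
clock: 13.78
ee_pos: [0.5771, 0.0231, -0.0115]
eef_rot: [-3.141, -0.002, -0.226]
contact_force: [-0.5, -0.6, 8.0]
gripper_width: 0.0001
grasp_force: 4.0
```

Emit:
{"fn": "step_arm", "kwargs": {"rows": [[[0,0,-0.05,0,0,0,-1],[0,0,-0.05,0,0,0,0.65],[0,0,-0.05,0,0,0,0.65],[0,0,-0.05,0,0,0,0.65],[0,0,-0.05,0,0,0,0.65]]]}}

```text
clock: 14.4
ee_pos: [0.5763, 0.0232, -0.0024]
eef_rot: [3.141, 0.0, -0.226]
contact_force: [-0.8, -0.7, -0.4]
gripper_width: 0.0697
grasp_force: 0.0
```

Emit:
{"fn": "step_arm", "kwargs": {"rows": [[[0,0,0.04,0,0,0,0.65],[0,0,0.06,0,0,0,0.65],[0,0,0.075,0,0,0,0.65],[0,0,0.085,0,0,0,0.65],[0,0,0.085,0,0,0,0.65]]]}}

```text
clock: 15.02
ee_pos: [0.5764, 0.0232, -0.0194]
eef_rot: [3.141, 0.0, -0.226]
contact_force: [0.3, 0.1, 0.8]
gripper_width: 0.0703
grasp_force: 0.0
```

Emit:
{"fn": "step_arm", "kwargs": {"rows": [[[0,0,0.01,0,0,0,0.65],[0,0,0.02,0,0,0,0.65],[0,0,0.02,0,0,0,0.65]]]}}

```text
clock: 15.4
ee_pos: [0.5764, 0.0232, -0.0233]
eef_rot: [3.141, 0.0, -0.226]
contact_force: [-0.5, -0.6, -0.1]
gripper_width: 0.0704
grasp_force: 0.0
```

Run:
```python
from h import *
s,P,_=st(); print(P,s['contact_force'])
w=snap('wrist')
for o in rects(w,.01,'board'): print(*o)
```

```text
[ 0.5764  0.0232 -0.0233] [-0.5168 -0.6151 -0.1359]
585.8 153.5 103.1 55.5 -10.2 (np.int64(47), np.int64(282))
580.6 22.9 115.1 55.1 -13.0 (np.int64(319), np.int64(244))
```

Emit:
{"fn": "step_arm", "kwargs": {"rows": [[[0,0,0,0,0,0,-0.2],[0,0,0,0,0,0,-1],[0,0,0,0,0,0,-1],[0,0,0,0,0,0,-1]]], "grip_force": 40}}

```text
clock: 15.95
ee_pos: [0.5765, 0.0232, -0.0229]
eef_rot: [-3.141, -0.0, -0.226]
contact_force: [-0.6, -0.1, 4.7]
gripper_width: 0.0548
grasp_force: 42.4
```

Emit:
{"fn": "step_arm", "kwargs": {"rows": [[[0,0,-0.05,0,0,0,-1],[0,0,-0.2,0,0,0,-1],[0,0,-0.4,0,0,0,-1],[0,0,-0.6,0,0,0,-1],[0,0,-0.8,0,0,0,-1]]]}}

```text
clock: 16.58
ee_pos: [0.5761, 0.0233, 0.1385]
eef_rot: [3.142, 0.0, -0.226]
contact_force: [0.6, -0.5, -0.9]
gripper_width: 0.0548
grasp_force: 42.9
```

Emit:
{"fn": "step_arm", "kwargs": {"rows": [[[0,0,0,0,0,-0.025,-1],[0,0,0,0,0,-0.05,-1],[0,0,0,0,0,-0.075,-1],[0,0,0,0,0,-0.1,-1],[0,0,0,0,0,-0.125,-1]]]}}

```text
clock: 17.2
ee_pos: [0.5762, 0.0231, 0.1372]
eef_rot: [3.141, 0.0, 0.564]
contact_force: [-0.7, -0.4, -0.7]
gripper_width: 0.0546
grasp_force: 42.9
```

Emit:
{"fn": "step_arm", "kwargs": {"rows": [[[0,0,0,0,0,-0.025,-1],[0,0,0,0,0,-0.05,-1],[0,0,0,0,0,-0.075,-1],[0,0,0,0,0,-0.1,-1],[0,0,0,0,0,-0.125,-1]]]}}

```text
clock: 17.82
ee_pos: [0.5762, 0.0229, 0.1371]
eef_rot: [3.142, 0.001, 1.35]
contact_force: [0.4, -0.6, -0.3]
gripper_width: 0.0549
grasp_force: 28.4
```

Run:
```python
from h import *
s,P,_=st(); print(P,s['eef_rot'],s['gripper_width'],s['grasp_force'])
print(to([.5367,-.2198,P[2]],92.2))
for n in('scene','side'):
    v=snap(n)
    for o in rects(v,P[2]+.0325,'board')+rects(v,.01,'board'): print(n,*o)
```

```text
[0.5762 0.0229 0.1371] [3.1415 0.0007 1.3496] 0.054852295202092526 28.351531326770782
[-1.227  0.074  0.001 -0.     0.    -0.041]
scene 1063.8 94.7 53.0 45.5 10.5 (np.int64(308), np.int64(386))
scene 1044.6 -91.9 111.0 45.1 -89.3 (np.int64(216), np.int64(372))
scene 701.7 263.7 97.6 46.2 13.6 (np.int64(379), np.int64(243))
scene 697.9 150.5 99.0 45.2 -10.2 (np.int64(335), np.int64(240))
scene 582.8 51.1 61.9 54.9 77.6 (np.int64(301), np.int64(206))
scene 571.1 265.9 99.2 45.2 -14.7 (np.int64(376), np.int64(205))
scene 1015.9 89.2 63.4 54.4 10.5 (np.int64(308), np.int64(386))
scene 993.0 -134.0 132.7 53.9 -89.3 (np.int64(216), np.int64(372))
scene 582.9 291.4 116.7 55.2 13.6 (np.int64(379), np.int64(243))
scene 578.4 156.0 118.3 54.1 -10.2 (np.int64(335), np.int64(240))
scene 440.8 37.1 74.0 65.7 77.6 (np.int64(301), np.int64(206))
scene 426.8 294.0 118.6 54.0 -14.7 (np.int64(376), np.int64(205))
side 349.9 398.6 92.0 42.6 -14.6 (np.int64(310), np.int64(289))
side 471.6 396.2 91.7 42.4 14.1 (np.int64(256), np.int64(261))
side 467.5 291.3 91.7 42.4 -10.2 (np.int64(290), np.int64(229))
side 578.8 35.6 94.3 54.0 77.7 (np.int64(309), np.int64(156))
side 424.5 295.0 118.8 55.0 -14.6 (np.int64(310), np.int64(289))
side 581.5 291.9 118.4 54.8 14.1 (np.int64(256), np.int64(261))
side 576.2 156.6 118.4 54.7 -10.2 (np.int64(290), np.int64(229))
side 720.0 -173.7 121.7 69.8 77.7 (np.int64(309), np.int64(156))
```

Emit:
{"fn": "step_arm", "kwargs": {"rows": [[[0,0,0,0,0,0,-1],[0,0,0,0,0,0,-1],[0,0,0,0,0,0,-1]]], "grip_force": 50}}

```text
clock: 18.3
ee_pos: [0.5764, 0.0233, 0.1368]
eef_rot: [3.142, 0.0, 1.344]
contact_force: [0.2, 0.1, -1.3]
gripper_width: 0.0542
grasp_force: 57.0
```

Emit:
{"fn": "step_arm", "kwargs": {"rows": [[[-0.2,0,0,0,0,0,-1],[-0.4,0,0,0,0,-0.01,-1],[-0.6,0.01,0,0,0,-0.02,-1],[-0.8,0.04,0,0,0,-0.03,-1],[-0.98,0.074,0,0,0,-0.041,-1]]]}}

```text
clock: 18.92
ee_pos: [0.5466, -0.1725, 0.1368]
eef_rot: [-3.142, 0.0, 1.603]
contact_force: [0.7, -0.2, -1.1]
gripper_width: 0.0545
grasp_force: 57.0
```

```bash
cat > pl.py <<'E'
import sys
from h import *
def held(yaw,top=.0325):
    s,P,_=st()
    for n in('side','scene'):
        v=snap(n)
        for o in rects(v,P[2]+top,'board'):
            if abs(o[0]/1000-P[0])<.06 and abs(o[1]/1000-P[1])<.09: print(n,*o)
def show():
    s,P,_=st(); print(s['clock'],P,np.degrees(s['eef_rot'][2]).round(2),s['gripper_width'],s['grasp_force'])
E
python3 - <<'E'
from pl import *
show(); held(92); print(to([.5367,-.2198,.05],92.2))
E
```

```text
18.925 [ 0.5466 -0.1725  0.1368] 91.86 0.054476407947763254 57.04587399959564
side 546.9 -171.8 117.3 51.2 -86.5 (np.int64(358), np.int64(127))
scene 547.5 -148.6 60.4 51.7 -87.7 (np.int64(233), np.int64(194))
[-0.215 -0.052  0.434 -0.     0.    -0.002]
```

Run:
```python
from pl import *
show(); print(to([.5367,-.2198,.05],92.2))
```

```text
19.025 [ 0.5461 -0.1763  0.1366] 91.5 0.05418197339236791 57.04574704170227
[-0.215 -0.052  0.434 -0.     0.    -0.002]
```

Emit:
{"fn": "step_arm", "kwargs": {"rows": [[[-0.1,-0.03,0,0,0,-0.002,-1],[-0.215,-0.052,0,0,0,-0.002,-1],[-0.215,-0.052,0.2,0,0,-0.002,-1],[-0.215,-0.052,0.4,0,0,-0.002,-1],[-0.215,-0.052,0.434,0,0,-0.002,-1]]]}}

```text
clock: 19.65
ee_pos: [0.5366, -0.2132, 0.048]
eef_rot: [-3.138, -0.001, 1.615]
contact_force: [-0.0, 0.2, -1.1]
gripper_width: 0.0543
grasp_force: 57.0
```

Emit:
{"fn": "step_arm", "kwargs": {"rows": [[[0,0,0,0,0,0,-1],[0,0,0,0,0,0,-1]]]}}

```text
clock: 19.9
ee_pos: [0.5388, -0.2144, 0.0514]
eef_rot: [3.14, 0.001, 1.615]
contact_force: [0.6, -0.7, -0.2]
gripper_width: 0.0541
grasp_force: 57.0
```

Run:
```python
from pl import *
show(); print(to([.5367,-.2198,-.0095],92.2))
```

```text
19.9 [ 0.5388 -0.2144  0.0514] 92.52 0.05412789842502778 57.01471209526062
[-0.026 -0.012  0.305  0.     0.     0.001]
```

Emit:
{"fn": "step_arm", "kwargs": {"rows": [[[-0.026,-0.012,0.08,0,0,0.001,-1],[-0.026,-0.012,0.16,0,0,0.001,-1],[-0.026,-0.012,0.24,0,0,0.001,-1],[-0.026,-0.012,0.285,0,0,0.001,-1],[-0.026,-0.012,0.285,0,0,0.001,-1]]]}}

```text
clock: 20.52
ee_pos: [0.5352, -0.2193, -0.0081]
eef_rot: [-3.14, -0.001, 1.609]
contact_force: [-0.3, -0.8, -1.0]
gripper_width: 0.0542
grasp_force: 57.0
```

Run:
```python
from pl import *
show(); held(92); show(); print(to([.5367,-.2198,-.0105],92.2))
```

```text
20.525 [ 0.5352 -0.2193 -0.0081] 92.18 0.054169365846625184 57.03397035598755
scene 535.1 -189.4 59.5 53.5 -87.6 (np.int64(228), np.int64(222))
20.625 [ 0.5358 -0.2196 -0.0071] 92.17 0.054051339039169956 57.03414738178253
[-0.001  0.004  0.017 -0.    -0.    -0.   ]
```

Emit:
{"fn": "step_arm", "kwargs": {"rows": [[[-0.001,0.004,0.01,0,0,0,-1],[-0.001,0.004,0.017,0,0,0,-1],[-0.001,0.004,0.017,0,0,0,-1]]]}}

```text
clock: 21.0
ee_pos: [0.5366, -0.2199, -0.0103]
eef_rot: [3.141, 0.0, 1.608]
contact_force: [0.1, -0.2, -1.4]
gripper_width: 0.0536
grasp_force: 57.0
```

Emit:
{"fn": "step_arm", "kwargs": {"rows": [[[0,0,0,0,0,0,0.65],[0,0,0,0,0,0,0.65],[0,0,0,0,0,0,0.65],[0,0,-0.2,0,0,0,0.65],[0,0,-0.5,0,0,0,0.65]]]}}

```text
clock: 21.62
ee_pos: [0.5355, -0.2194, 0.0893]
eef_rot: [-3.138, -0.001, 1.609]
contact_force: [1.1, 0.5, 0.9]
gripper_width: 0.0701
grasp_force: 0.0
```

Emit:
{"fn": "step_arm", "kwargs": {"rows": [[[0,0,-0.3,0,0,0,0.65],[0,0,-0.6,0,0,0,0.65],[0,0,-0.6,0,0,0,0.65],[0,0,-0.6,0,0,0,0.65]]]}}

```text
clock: 22.12
ee_pos: [0.5361, -0.2199, 0.2095]
eef_rot: [-3.142, 0.0, 1.608]
contact_force: [0.8, -0.3, -1.2]
gripper_width: 0.0706
grasp_force: 0.0
```

Run:
```python
from pl import *
show()
v=snap('wrist'); print(*rects(v,.022,'board'))
v=snap('scene'); print(*rects(v,.022,'board'))
for n in('side','scene'): print(n,*[o for o in rects(snap(n),.01,'board') if o[1]>0])
v=snap('side'); print('blk',blobs(v,dark(v),.018))
show(); print(to([.577,.156,.25],-10,))
```

```text
22.125 [ 0.5361 -0.2199  0.2095] 92.15 0.0705899291825844 0.0
(535.8, -218.4, 119.7, 56.3, -87.8, (np.int64(322), np.int64(161)))
(1019.7, 89.7, 62.9, 53.7, 10.5, (np.int64(308), np.int64(386))) (1001.8, -131.0, 131.4, 62.8, -89.0, (np.int64(217), np.int64(373))) (591.9, 289.3, 115.2, 54.5, 13.6, (np.int64(379), np.int64(243))) (587.4, 155.6, 116.9, 53.4, -10.2, (np.int64(335), np.int64(240))) (534.4, -218.8, 117.7, 53.6, -87.6, (np.int64(218), np.int64(223))) (437.6, 291.9, 117.2, 53.3, -14.7, (np.int64(376), np.int64(205)))
side (424.5, 295.0, 118.8, 55.0, -14.6, (np.int64(310), np.int64(289))) (581.5, 291.9, 118.4, 54.8, 14.1, (np.int64(256), np.int64(261))) (576.2, 156.6, 118.4, 54.7, -10.2, (np.int64(290), np.int64(229)))
scene (1012.9, 91.3, 61.6, 56.9, 2.1, (np.int64(309), np.int64(386))) (582.9, 291.4, 116.7, 55.2, 13.6, (np.int64(379), np.int64(243))) (578.4, 156.0, 118.3, 54.1, -10.2, (np.int64(335), np.int64(240))) (426.8, 294.0, 118.6, 54.0, -14.7, (np.int64(376), np.int64(205)))
blk [(429.8, 166.5, 79.2, 49.5, 7.9, [336.0, 250.0])]
22.375 [ 0.536  -0.2196  0.2082] 92.17 0.07019472223195379 0.0
[ 1.869  0.276 -0.208 -0.     0.     0.284]
```

Emit:
{"fn": "step_arm", "kwargs": {"rows": [[[0.2,0,0,0,0,0.025,0.65],[0.4,0.03,0,0,0,0.05,0.65],[0.6,0.06,0,0,0,0.075,0.65],[0.8,0.1,0,0,0,0.1,0.65],[1,0.14,0,0,0,0.125,0.65]]]}}

```text
clock: 23.0
ee_pos: [0.5568, -0.0176, 0.2088]
eef_rot: [-3.141, 0.001, 0.818]
contact_force: [0.3, 0.1, 0.2]
gripper_width: 0.0702
grasp_force: 0.0
```

Emit:
{"fn": "step_arm", "kwargs": {"rows": [[[0,0,0,0,0,0.025,0.65],[0,0,0,0,0,0.05,0.65],[0,0,0,0,0,0.075,0.65],[0,0,0,0,0,0.1,0.65],[0,0,0,0,0,0.125,0.65]]]}}

```text
clock: 23.62
ee_pos: [0.5567, -0.0188, 0.2087]
eef_rot: [3.141, 0.001, 0.033]
contact_force: [0.8, -0.9, -0.1]
gripper_width: 0.0703
grasp_force: 0.0
```

Run:
```python
from pl import *
show(); w=snap('wrist'); print(*rects(w,.01,'board'));print(*blobs(w,dark(w),.018)); show(); print(to([.577,.156,.03],-10),to([.577,.156,-.0215],-10))
```

```text
23.625 [ 0.5567 -0.0188  0.2087] 1.88 0.07033527171778142 0.0
(426.3, 293.3, 120.5, 56.2, -14.8, (np.int64(72), np.int64(255))) (533.5, -226.7, 120.2, 58.3, -87.8, (np.int64(498), np.int64(188))) (577.2, 155.5, 119.6, 56.3, -10.1, (np.int64(165), np.int64(138))) (582.6, 290.8, 119.3, 56.5, 13.7, (np.int64(47), np.int64(131)))

23.675 [ 0.5567 -0.0187  0.2087] 1.47 0.0704300123661666 0.0
[ 0.125 -0.871  0.893  0.     0.     0.032] [ 0.126 -0.871  1.151  0.     0.     0.032]
```

Emit:
{"fn": "step_arm", "kwargs": {"rows": [[[0.03,-0.25,0,0,0,0.015,0.65],[0.06,-0.5,0,0,0,0.03,0.65],[0.1,-0.75,0.2,0,0,0.032,0.65],[0.125,-0.871,0.45,0,0,0.032,0.65],[0.125,-0.871,0.65,0,0,0.032,0.65]]]}}

```text
clock: 24.3
ee_pos: [0.5746, 0.1594, 0.077]
eef_rot: [-3.141, 0.001, -0.156]
contact_force: [-0.0, 1.0, -0.6]
gripper_width: 0.0706
grasp_force: 0.0
```

Emit:
{"fn": "step_arm", "kwargs": {"rows": [[[0,0,0.15,0,0,0,0.65],[0,0,0.24,0,0,0,0.65],[0,0,0.24,0,0,0,0.65]]]}}

```text
clock: 24.68
ee_pos: [0.5747, 0.1558, 0.0304]
eef_rot: [3.14, 0.002, -0.162]
contact_force: [0.3, 0.2, 0.5]
gripper_width: 0.0705
grasp_force: 0.0
```

Run:
```python
from pl import *
show(); print(to([.5772,.1555,-.0215],-10.1))
```

```text
24.675 [0.5747 0.1558 0.0304] -9.31 0.07049587052092217 0.0
[ 0.013 -0.001  0.259  0.     0.     0.002]
```

Emit:
{"fn": "step_arm", "kwargs": {"rows": [[[0.013,0,0.12,0,0,0.002,0.65],[0.013,0,0.22,0,0,0.002,0.65],[0.013,0,0.257,0,0,0.002,0.65],[0.013,0,0.257,0,0,0.002,0.3],[0.013,0,0.257,0,0,0.002,-1]]], "grip_force": 50}}

```text
clock: 25.3
ee_pos: [0.5782, 0.1557, -0.0192]
eef_rot: [-3.141, -0.001, -0.176]
contact_force: [-0.3, 0.2, -1.9]
gripper_width: 0.0536
grasp_force: 52.6
```

Emit:
{"fn": "step_arm", "kwargs": {"rows": [[[0,0,0,0,0,0,-1],[0,0,0,0,0,0,-1],[0,0,0,0,0,0,-1]]]}}

```text
clock: 25.68
ee_pos: [0.5782, 0.1557, -0.0194]
eef_rot: [-3.141, -0.001, -0.176]
contact_force: [-0.3, 0.3, 4.9]
gripper_width: 0.0537
grasp_force: 53.2
```

Emit:
{"fn": "step_arm", "kwargs": {"rows": [[[0,0,-0.05,0,0,0,-1],[0,0,-0.2,0,0,0,-1],[0,0,-0.4,0,0,0,-1],[0,0,-0.6,0,0,0,-1],[0,0,-0.8,0,0,0,-1]]]}}

```text
clock: 26.3
ee_pos: [0.5776, 0.1555, 0.1419]
eef_rot: [3.142, 0.0, -0.176]
contact_force: [0.3, 0.1, -0.7]
gripper_width: 0.0541
grasp_force: 53.0
```

Emit:
{"fn": "step_arm", "kwargs": {"rows": [[[0.013,0.19,0,0,0,-0.025,-1],[0.026,0.38,0,0,0,-0.05,-1],[0.04,0.57,0,0,0,-0.075,-1],[0.053,0.76,0,0,0,-0.1,-1],[0.067,0.95,0,0,0,-0.125,-1]]]}}

```text
clock: 26.92
ee_pos: [0.5574, -0.0351, 0.1407]
eef_rot: [3.141, 0.0, 0.615]
contact_force: [0.4, 0.2, -1.7]
gripper_width: 0.0539
grasp_force: 53.0
```

Emit:
{"fn": "step_arm", "kwargs": {"rows": [[[-0.08,0.1,0,0,0,-0.025,-1],[-0.16,0.2,0,0,0,-0.05,-1],[-0.25,0.3,0,0,0,-0.075,-1],[-0.33,0.4,0,0,0,-0.1,-1],[-0.41,0.5,0,0,0,-0.125,-1]]]}}

```text
clock: 27.55
ee_pos: [0.5474, -0.1638, 0.1406]
eef_rot: [-3.142, 0.001, 1.4]
contact_force: [0.7, -0.4, -1.0]
gripper_width: 0.0543
grasp_force: 53.0
```

Run:
```python
from pl import *
show(); w=snap('wrist');w=snap('wrist'); show(); print(to([.5365,-.2193,.05],92.2)); held(0)
```

```text
27.55 [ 0.5474 -0.1638  0.1406] 80.2 0.054316092653935694 52.97593116760254
27.65 [ 0.5469 -0.1666  0.1403] 79.84 0.054095010559148296 52.97398030757904
[-0.268 -0.004  0.452 -0.     0.    -0.034]
side 544.3 -158.9 111.2 53.5 80.1 (np.int64(355), np.int64(128))
scene 555.3 -141.4 70.7 55.2 81.3 (np.int64(235), np.int64(195))
```

Emit:
{"fn": "step_arm", "kwargs": {"rows": [[[-0.1,0,0,0,0,-0.017,-1],[-0.2,0,0,0,0,-0.034,-1],[-0.263,-0.004,0.1,0,0,-0.034,-1],[-0.263,-0.004,0.3,0,0,-0.034,-1],[-0.263,-0.004,0.42,0,0,-0.034,-1]]]}}

```text
clock: 28.38
ee_pos: [0.5376, -0.2132, 0.055]
eef_rot: [-3.141, -0.0, 1.608]
contact_force: [-0.5, -0.1, -0.3]
gripper_width: 0.0539
grasp_force: 53.0
```

Emit:
{"fn": "step_arm", "kwargs": {"rows": [[[0,0,0,0,0,0,-1],[0,0,0,0,0,0,-1]]]}}

```text
clock: 28.62
ee_pos: [0.5386, -0.2136, 0.0571]
eef_rot: [3.141, 0.0, 1.609]
contact_force: [0.2, -0.0, -0.7]
gripper_width: 0.0535
grasp_force: 53.1
```

Run:
```python
from pl import *
show(); print(to([.5365,-.2183,.006],92.2))
```

```text
28.625 [ 0.5386 -0.2136  0.0571] 92.19 0.05352538462499159 53.06891977787018
[-0.023 -0.012  0.256  0.     0.    -0.   ]
```

Emit:
{"fn": "step_arm", "kwargs": {"rows": [[[-0.023,-0.012,0.08,0,0,0,-1],[-0.023,-0.012,0.16,0,0,0,-1],[-0.023,-0.012,0.22,0,0,0,-1],[-0.023,-0.012,0.25,0,0,0,-1],[-0.023,-0.012,0.25,0,0,0,-1]]]}}

```text
clock: 29.25
ee_pos: [0.5354, -0.2188, 0.0056]
eef_rot: [-3.141, -0.0, 1.609]
contact_force: [0.6, 0.5, -0.7]
gripper_width: 0.0536
grasp_force: 53.1
```

Run:
```python
from pl import *
snap('wrist');snap('wrist');show(); print(to([.5365,-.2183,.0035],92.2)); v=snap('scene');print([o for o in rects(v,.035,'board') if o[1]<-100 and o[0]<800])
```

```text
29.35 [ 0.5358 -0.219   0.0063] 92.17 0.05386324918121407 53.073450922966
[ 0.003  0.004  0.014  0.     0.    -0.   ]
[(535.6, -190.8, 59.2, 53.4, -87.6, (np.int64(227), np.int64(220)))]
```

Emit:
{"fn": "step_arm", "kwargs": {"rows": [[[0.003,0.004,0.007,0,0,0,-1],[0.003,0.004,0.014,0,0,0,-1],[0.003,0.004,0.014,0,0,0,-1]]]}}

```text
clock: 29.78
ee_pos: [0.5364, -0.2184, 0.0034]
eef_rot: [3.142, 0.0, 1.608]
contact_force: [0.3, 0.9, -0.2]
gripper_width: 0.0538
grasp_force: 53.1
```

Emit:
{"fn": "step_arm", "kwargs": {"rows": [[[0,0,0,0,0,0,0.65],[0,0,0,0,0,0,0.65],[0,0,0,0,0,0,0.65],[0,0,-0.2,0,0,0,0.65],[0,0,-0.5,0,0,0,0.65]]]}}

```text
clock: 30.4
ee_pos: [0.5354, -0.2179, 0.1031]
eef_rot: [-3.138, -0.001, 1.609]
contact_force: [2.1, 0.3, 0.4]
gripper_width: 0.0706
grasp_force: 0.0
```

Emit:
{"fn": "step_arm", "kwargs": {"rows": [[[0,0,-0.3,0,0,0,0.65],[0,0,-0.55,0,0,0,0.65],[0,0,-0.55,0,0,0,0.65],[0,0,-0.55,0,0,0,0.65]]]}}

```text
clock: 30.9
ee_pos: [0.5359, -0.2186, 0.2131]
eef_rot: [-3.141, 0.0, 1.608]
contact_force: [-0.4, -0.1, 0.4]
gripper_width: 0.0704
grasp_force: 0.0
```

Run:
```python
from pl import *
show()
v=snap('wrist'); print(*rects(v,.032,'board'))
for n in('side','scene'): print(n,*[o for o in rects(snap(n),.01,'board') if o[1]>0 and o[0]<900])
v=snap('side'); print('blk',blobs(v,dark(v),.018))
show()
```

```text
30.9 [ 0.5359 -0.2186  0.2131] 92.14 0.07042659589062711 0.0
(535.8, -218.4, 119.2, 56.3, -87.8, (np.int64(322), np.int64(164)))
side (424.5, 295.0, 118.8, 55.0, -14.6, (np.int64(310), np.int64(289))) (581.5, 291.9, 118.4, 54.8, 14.1, (np.int64(256), np.int64(261)))
scene (582.9, 291.4, 116.7, 55.2, 13.6, (np.int64(379), np.int64(243))) (426.6, 294.0, 119.0, 54.0, -14.7, (np.int64(376), np.int64(205)))
blk [(429.6, 167.6, 79.3, 51.7, 7.9, [336.0, 250.0])]
31.1 [ 0.5358 -0.2182  0.212 ] 92.18 0.07058443828831706 0.0
```

Emit:
{"fn": "step_arm", "kwargs": {"rows": [[[0.2,0,0,0,0,0.02,0.65],[0.4,0.03,0,0,0,0.04,0.65],[0.6,0.06,0,0,0,0.06,0.65],[0.8,0.1,0,0,0,0.085,0.65],[1,0.14,0,0,0,0.11,0.65]]]}}

```text
clock: 31.72
ee_pos: [0.5566, -0.0162, 0.2124]
eef_rot: [-3.14, 0.001, 0.912]
contact_force: [1.7, -0.3, 0.6]
gripper_width: 0.0706
grasp_force: 0.0
```

Emit:
{"fn": "step_arm", "kwargs": {"rows": [[[0.17,-0.11,0,0,0,0.02,0.65],[0.34,-0.22,0,0,0,0.04,0.65],[0.5,-0.33,0,0,0,0.065,0.65],[0.67,-0.44,0,0,0,0.09,0.65],[0.84,-0.54,0,0,0,0.108,0.65]]]}}

```text
clock: 32.35
ee_pos: [0.5728, 0.183, 0.2123]
eef_rot: [3.141, 0.002, 0.235]
contact_force: [0.4, -0.2, -0.1]
gripper_width: 0.0706
grasp_force: 0.0
```

Run:
```python
from pl import *
snap('wrist');snap('wrist');w=snap('wrist'); print(*rects(w,.01,'board')); show(); print(to([.582,.291,.03],13.7))
```

```text
(531.6, -235.9, 84.8, 37.6, 32.4, (np.int64(630), np.int64(269))) (426.6, 294.5, 120.8, 55.7, -14.9, (np.int64(209), np.int64(247))) (582.9, 291.5, 119.5, 56.3, 13.8, (np.int64(232), np.int64(129)))
32.5 [0.5725 0.1844 0.2122] 13.94 0.07031489737657287 0.0
[ 0.176 -0.506  0.911 -0.     0.     0.001]
```

Emit:
{"fn": "step_arm", "kwargs": {"rows": [[[0.09,-0.25,0,0,0,0,0.65],[0.178,-0.506,0.2,0,0,0,0.65],[0.178,-0.506,0.5,0,0,0,0.65],[0.178,-0.506,0.75,0,0,0,0.65],[0.178,-0.506,0.9,0,0,0,0.65]]]}}

```text
clock: 33.12
ee_pos: [0.5826, 0.286, 0.0299]
eef_rot: [3.14, 0.004, 0.239]
contact_force: [-0.0, 0.3, -0.3]
gripper_width: 0.0705
grasp_force: 0.0
```

Emit:
{"fn": "step_arm", "kwargs": {"rows": [[[0,0,0,0,0,0,0.65],[0,0,0,0,0,0,0.65]]]}}

```text
clock: 33.38
ee_pos: [0.5846, 0.2877, 0.0342]
eef_rot: [3.141, -0.001, 0.238]
contact_force: [-0.5, 0.1, -0.8]
gripper_width: 0.0704
grasp_force: 0.0
```

Run:
```python
from pl import *
show(); print(to([.5825,.2914,-.0205],13.8))
```

```text
33.375 [0.5846 0.2877 0.0342] 13.66 0.07039906092739115 0.0
[-0.006 -0.02   0.273  0.    -0.    -0.   ]
```

Emit:
{"fn": "step_arm", "kwargs": {"rows": [[[-0.006,-0.02,0.12,0,0,0,0.65],[-0.006,-0.02,0.23,0,0,0,0.65],[-0.006,-0.02,0.273,0,0,0,0.65],[-0.006,-0.02,0.273,0,0,0,0.4],[-0.006,-0.02,0.273,0,0,0,-1]]]}}

```text
clock: 34.0
ee_pos: [0.5825, 0.292, -0.0196]
eef_rot: [-3.141, -0.001, 0.238]
contact_force: [-1.0, -0.1, 3.0]
gripper_width: 0.0542
grasp_force: 52.5
```

Emit:
{"fn": "step_arm", "kwargs": {"rows": [[[0,0,0,0,0,0,-1],[0,0,0,0,0,0,-1],[0,0,0,0,0,0,-1]]]}}

```text
clock: 34.38
ee_pos: [0.5825, 0.292, -0.0196]
eef_rot: [-3.141, -0.002, 0.239]
contact_force: [-1.0, -1.0, 7.2]
gripper_width: 0.0535
grasp_force: 53.0
```

Emit:
{"fn": "step_arm", "kwargs": {"rows": [[[0,0,-0.05,0,0,0,-1],[0,0,-0.2,0,0,0,-1],[0,0,-0.4,0,0,0,-1],[0,0,-0.6,0,0,0,-1],[0,0,-0.8,0,0,0,-1]]]}}

```text
clock: 35.0
ee_pos: [0.5818, 0.2918, 0.141]
eef_rot: [-3.141, -0.001, 0.239]
contact_force: [0.5, 0.2, -2.0]
gripper_width: 0.0536
grasp_force: 53.0
```

Emit:
{"fn": "step_arm", "kwargs": {"rows": [[[-0.067,0.19,0,0,0,-0.022,-1],[-0.134,0.38,0,0,0,-0.044,-1],[-0.2,0.57,0,0,0,-0.066,-1],[-0.27,0.76,0,0,0,-0.088,-1],[-0.336,0.947,0,0,0,-0.109,-1]]]}}

```text
clock: 35.62
ee_pos: [0.5612, 0.0905, 0.1397]
eef_rot: [3.14, -0.0, 0.928]
contact_force: [-0.6, 0.3, -0.7]
gripper_width: 0.0536
grasp_force: 53.0
```

Emit:
{"fn": "step_arm", "kwargs": {"rows": [[[-0.17,0.1,0,0,0,-0.022,-1],[-0.34,0.2,0,0,0,-0.044,-1],[-0.51,0.31,0,0,0,-0.066,-1],[-0.68,0.41,0,0,0,-0.088,-1],[-0.859,0.522,0,0,0,-0.109,-1]]]}}

```text
clock: 36.25
ee_pos: [0.541, -0.1095, 0.1397]
eef_rot: [3.141, 0.001, 1.613]
contact_force: [-0.4, 0.5, -1.1]
gripper_width: 0.0538
grasp_force: 53.0
```

Run:
```python
from pl import *
snap('wrist');snap('wrist'); show(); print(to([.5365,-.2193,.06],92.2)); held(0)
```

```text
36.35 [ 0.5398 -0.1143  0.139 ] 91.91 0.05396246741503644 52.98076093196869
[-0.523 -0.034  0.397 -0.     0.001 -0.001]
side 537.0 -109.1 118.9 53.7 -88.6 (np.int64(350), np.int64(137))
scene 542.8 -79.7 57.2 51.8 -87.7 (np.int64(256), np.int64(193))
```

Emit:
{"fn": "step_arm", "kwargs": {"rows": [[[-0.18,-0.01,0,0,0,0,-1],[-0.36,-0.02,0,0,0,0,-1],[-0.523,-0.034,0,0,0,0,-1],[-0.523,-0.034,0.2,0,0,0,-1],[-0.523,-0.034,0.37,0,0,0,-1]]]}}

```text
clock: 37.08
ee_pos: [0.5388, -0.2121, 0.0646]
eef_rot: [3.14, 0.0, 1.608]
contact_force: [0.4, -1.3, -1.1]
gripper_width: 0.0543
grasp_force: 53.0
```

Emit:
{"fn": "step_arm", "kwargs": {"rows": [[[0,0,0,0,0,0,-1],[0,0,0,0,0,0,-1],[0,0,0,0,0,0,-1]]]}}

```text
clock: 37.45
ee_pos: [0.5392, -0.2126, 0.0663]
eef_rot: [3.139, 0.001, 1.609]
contact_force: [0.5, 0.5, -0.7]
gripper_width: 0.0541
grasp_force: 53.3
```

Run:
```python
from pl import *
show(); print(to([.5363,-.2190,.016],92.2)); held(0)
```

```text
37.45 [ 0.5392 -0.2126  0.0663] 92.18 0.05410236562015282 53.271222710609436
[-0.031 -0.016  0.252  0.     0.    -0.   ]
side 536.4 -207.6 117.8 54.0 -87.4 (np.int64(365), np.int64(144))
scene 540.8 -183.2 60.9 52.6 -87.7 (np.int64(226), np.int64(208))
```

Emit:
{"fn": "step_arm", "kwargs": {"rows": [[[-0.034,-0.016,0.08,0,0,0,-1],[-0.034,-0.016,0.16,0,0,0,-1],[-0.034,-0.016,0.22,0,0,0,-1],[-0.034,-0.016,0.245,0,0,0,-1],[-0.034,-0.016,0.245,0,0,0,-1]]]}}

```text
clock: 38.17
ee_pos: [0.5351, -0.2193, 0.0152]
eef_rot: [-3.141, -0.0, 1.609]
contact_force: [0.7, 0.6, -0.7]
gripper_width: 0.0535
grasp_force: 53.3
```

Emit:
{"fn": "step_arm", "kwargs": {"rows": [[[0,0,0,0,0,0,-1],[0,0,0,0,0,0,-1]]]}}

```text
clock: 38.42
ee_pos: [0.5355, -0.2198, 0.0162]
eef_rot: [3.141, 0.0, 1.609]
contact_force: [-0.1, 0.6, -1.2]
gripper_width: 0.0537
grasp_force: 53.3
```

Run:
```python
from pl import *
show(); print(to([.5364,-.2196,.0133],92.2)); v=snap('scene');print([o for o in rects(v,.045,'board') if o[1]<-100 and o[0]<800])
```

```text
38.425 [ 0.5355 -0.2198  0.0162] 92.16 0.05367013755677194 53.276758790016174
[ 0.001  0.005  0.015  0.     0.    -0.   ]
[(558.4, -237.9, 117.4, 65.6, 89.0, (np.int64(205), np.int64(227))), (531.7, -191.4, 61.0, 53.5, -87.6, (np.int64(226), np.int64(217)))]
```

Run:
```python
from pl import *
v=snap('wrist');print([o for o in rects(v,.045,'board') if o[1]<-100 and o[0]<800])
v=snap('scene');w=v['frame'][195:250,180:250].copy()
f=snap('wrist')['frame'][80:330,200:440]
cv2.imwrite('pics/c7.png',np.hstack([cv2.resize(w,(509,400),interpolation=cv2.INTER_CUBIC)[:, :410],cv2.resize(f,(384,400))]))
```

```text
[(541.8, -219.4, 120.0, 68.4, -88.0, (np.int64(333), np.int64(247)))]
```

View pics/c7.png

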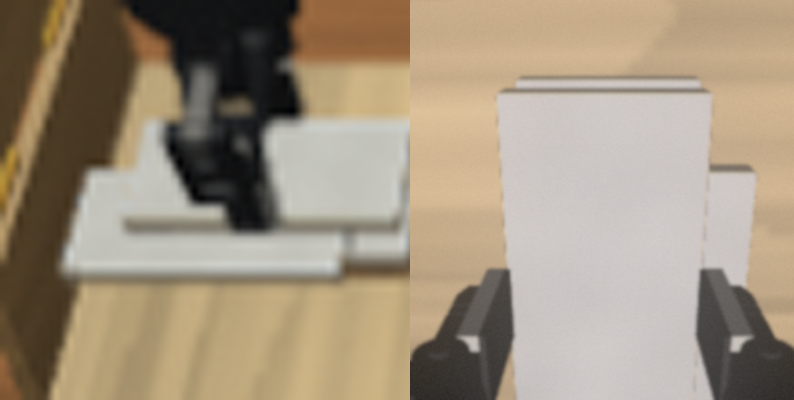

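Emit:
{"fn": "step_arm", "kwargs": {"rows": [[[0,0,-0.2,0,0,0,-1],[0,0,-0.45,0,0,0,-1],[0.05,0,-0.65,0,0,0,-1],[0.3,0,-0.65,0,0,0,-1],[0.6,0,-0.65,0,0,0,-1]]]}}

```text
clock: 39.25
ee_pos: [0.5308, -0.0999, 0.1465]
eef_rot: [3.14, 0.001, 1.605]
contact_force: [0.2, 0.8, -1.4]
gripper_width: 0.0536
grasp_force: 53.5
```

Emit:
{"fn": "step_arm", "kwargs": {"rows": [[[0.25,0,0,0,0,0,-1],[0.5,0,0,0,0,0,-1],[0.5,0,0.25,0,0,0,-1],[0.5,0,0.5,0,0,0,-1],[0.5,0,0.65,0,0,0,-1]]]}}

```text
clock: 39.88
ee_pos: [0.5261, 0.0002, 0.0139]
eef_rot: [-3.14, 0.0, 1.609]
contact_force: [0.2, 0.4, -1.3]
gripper_width: 0.0535
grasp_force: 53.5
```

Emit:
{"fn": "step_arm", "kwargs": {"rows": [[[0,0,0,0,0,0,-1],[0,0,0,0,0,0,-1]]]}}

```text
clock: 40.12
ee_pos: [0.5274, 0.0003, 0.0167]
eef_rot: [3.141, -0.0, 1.609]
contact_force: [-0.7, 0.0, -0.4]
gripper_width: 0.0539
grasp_force: 53.5
```

Run:
```python
from pl import *
show(); s,P,_=st(); print(to([P[0],P[1],-.0185],92.2))
v=snap('scene')
for z in(.022,.032): print([o for o in rects(v,z,'board') if o[1]<-100 and o[0]<800])
```

```text
40.125 [0.5274 0.0003 0.0167] 92.17 0.05389168834447271 53.46456527709961
[-0.    -0.     0.176  0.    -0.    -0.   ]
[(540.9, -233.3, 147.2, 65.6, -87.7, (np.int64(215), np.int64(224)))]
[(548.9, -229.6, 145.7, 64.9, -87.7, (np.int64(215), np.int64(224)))]
```

Emit:
{"fn": "step_arm", "kwargs": {"rows": [[[0,0,0.08,0,0,0,-1],[0,0,0.15,0,0,0,-1],[0,0,0.175,0,0,0,-1],[0,0,0.175,0,0,0,-1]]]}}

```text
clock: 40.67
ee_pos: [0.527, 0.0001, -0.0192]
eef_rot: [-3.142, 0.0, 1.609]
contact_force: [-1.0, 0.1, -0.6]
gripper_width: 0.0538
grasp_force: 53.5
```

Emit:
{"fn": "step_arm", "kwargs": {"rows": [[[0,0,0,0,0,0,0.65],[0,0,0,0,0,0,0.65],[0,0,0,0,0,0,0.65],[0,0,-0.3,0,0,0,0.65],[0,0,-0.6,0,0,0,0.65]]]}}

```text
clock: 41.3
ee_pos: [0.5262, 0.0003, 0.1017]
eef_rot: [-3.139, -0.0, 1.609]
contact_force: [2.0, -1.3, -0.5]
gripper_width: 0.0701
grasp_force: 0.0
```

Emit:
{"fn": "step_arm", "kwargs": {"rows": [[[0,0,-0.3,0,0,0,0.65],[-0.25,0,-0.5,0,0,0,0.65],[-0.5,0,-0.5,0,0,0,0.65],[-0.75,0,-0.5,0,0,0,0.65],[-1,0.08,-0.5,0,0,0,0.65]]]}}

```text
clock: 41.92
ee_pos: [0.5495, -0.2011, 0.2013]
eef_rot: [-3.141, 0.001, 1.608]
contact_force: [1.5, 1.1, 0.4]
gripper_width: 0.0705
grasp_force: 0.0
```

Run:
```python
from pl import *
snap('wrist');snap('wrist');show()
v=snap('wrist'); cv2.imwrite('pics/w8.png',v['frame'])
f=v['frame'].astype(int); mn=f.min(2); m=((mn>150)&(f.max(2)-mn<35)).astype(np.uint8)
for c in cv2.findContours(m,cv2.RETR_EXTERNAL,cv2.CHAIN_APPROX_NONE)[0]:
    if cv2.contourArea(c)<800: continue
    q=cv2.approxPolyDP(c,4,True)[:,0]
    print(cv2.contourArea(c)); 
    for p in q: print(p,onz(v,*p,.022)[:2],onz(v,*p,.032)[:2])
```

```text
42.025 [ 0.5508 -0.2058  0.2003] 91.7 0.07083930577974186 0.0
4994.5
[639 216] [ 0.9224 -0.2506] [ 0.9115 -0.2469]
[585 364] [ 0.9224 -0.4697] [ 0.9114 -0.4597]
[613 399] [ 0.9895 -0.5377] [ 0.9766 -0.5257]
[622 398] [ 1.0036 -0.5364] [ 0.9903 -0.5244]
[639 362] [ 1.0043 -0.4683] [ 0.9909 -0.4584]
7954.0
[280 123] [ 0.5069 -0.1604] [ 0.5081 -0.1594]
[285 229] [ 0.5116 -0.2779] [ 0.5127 -0.2735]
[298 231] [ 0.5263 -0.2799] [ 0.527  -0.2754]
[299 254] [ 0.5277 -0.309 ] [ 0.5283 -0.3036]
[346 254] [ 0.5822 -0.3073] [ 0.5813 -0.302 ]
[349 149] [ 0.5788 -0.185 ] [ 0.5779 -0.1833]
[333 147] [ 0.562  -0.1834] [ 0.5616 -0.1818]
[333 122] [ 0.561  -0.1578] [ 0.5606 -0.1569]
3742.5
[632  49] [ 0.8569 -0.0737] [ 0.8479 -0.0752]
[625  48] [ 0.8491 -0.0733] [ 0.8403 -0.0749]
[610  84] [ 0.8424 -0.1083] [ 0.8338 -0.1088]
[600  82] [ 0.831 -0.107] [ 0.8227 -0.1076]
[595  73] [ 0.8233 -0.0987] [ 0.8152 -0.0996]
[607  43] [ 0.8286 -0.0701] [ 0.8204 -0.0717]
[603  39] [ 0.8235 -0.0667] [ 0.8154 -0.0685]
[588  71] [ 0.8153 -0.0973] [ 0.8075 -0.0981]
[562  65] [ 0.7866 -0.0932] [ 0.7796 -0.0942]
[559  72] [ 0.785 -0.1  ] [ 0.778  -0.1008]
[449  40] [ 0.6692 -0.0764] [ 0.6657 -0.0779]
[445  55] [ 0.6671 -0.09  ] [ 0.6636 -0.0911]
[549  84] [ 0.7771 -0.1119] [ 0.7704 -0.1123]
[558  71] [ 0.7837 -0.0991] [ 0.7768 -0.0999]
[555  90] [ 0.7848 -0.1173] [ 0.7778 -0.1176]
[614 102] [ 0.8519 -0.1257] [ 0.843  -0.1257]
980.0
[275   0] [ 0.5027 -0.0477] [ 0.5041 -0.05  ]
[277  18] [ 0.5045 -0.063 ] [ 0.5058 -0.0649]
[332  15] [ 0.5561 -0.059 ] [ 0.5559 -0.061 ]
[332   0] [ 0.5556 -0.0463] [ 0.5554 -0.0486]
```

Run:
```python
from pl import *
show(); print(to([.5531,-.2385,.05],91.7))
```

```text
42.075 [ 0.5503 -0.2023  0.2003] 91.87 0.07018053662681281 0.0
[-0.181  0.008  0.752 -0.     0.     0.   ]
```

Emit:
{"fn": "step_arm", "kwargs": {"rows": [[[-0.181,0.008,0.2,0,0,0,0.65],[-0.181,0.008,0.4,0,0,0,0.65],[-0.181,0.008,0.6,0,0,0,0.65],[-0.181,0.008,0.7,0,0,0,0.65],[-0.181,0.008,0.7,0,0,0,0.65]]]}}

```text
clock: 42.7
ee_pos: [0.553, -0.2341, 0.0601]
eef_rot: [-3.14, -0.001, 1.61]
contact_force: [0.7, -0.3, 0.6]
gripper_width: 0.0706
grasp_force: 0.0
```

Emit:
{"fn": "step_arm", "kwargs": {"rows": [[[0,0,0,0,0,0,0.65],[0,0,0,0,0,0,0.65]]]}}

```text
clock: 42.95
ee_pos: [0.5542, -0.2354, 0.0622]
eef_rot: [3.14, 0.001, 1.608]
contact_force: [0.1, 0.1, -1.2]
gripper_width: 0.0702
grasp_force: 0.0
```

Run:
```python
from pl import *
show(); print(to([.5531,-.2385,.005],91.8))
```

```text
42.95 [ 0.5542 -0.2354  0.0622] 92.16 0.0701960707575059 0.0
[-0.015 -0.007  0.286  0.     0.     0.001]
```

Emit:
{"fn": "step_arm", "kwargs": {"rows": [[[-0.015,-0.007,0.1,0,0,0.001,0.65],[-0.015,-0.007,0.2,0,0,0.001,0.65],[-0.015,-0.007,0.27,0,0,0.001,0.65],[-0.015,-0.007,0.286,0,0,0.001,0.65],[-0.015,-0.007,0.286,0,0,0.001,0.65]]]}}

```text
clock: 43.58
ee_pos: [0.5524, -0.2383, 0.0039]
eef_rot: [3.141, 0.0, 1.602]
contact_force: [-0.6, 0.0, -1.2]
gripper_width: 0.0706
grasp_force: 0.0
```

Emit:
{"fn": "step_arm", "kwargs": {"rows": [[[0,0,0,0,0,0,0.3],[0,0,0,0,0,0,-1],[0,0,0,0,0,0,-1],[0,0,0,0,0,0,-1]]], "grip_force": 50}}

```text
clock: 44.08
ee_pos: [0.5527, -0.2384, 0.0049]
eef_rot: [3.14, 0.001, 1.602]
contact_force: [-1.4, 0.1, 9.0]
gripper_width: 0.0534
grasp_force: 50.6
```

Emit:
{"fn": "step_arm", "kwargs": {"rows": [[[0,0,-0.04,0,0,0,-1],[0,0,-0.08,0,0,0,-1],[0,0,-0.08,0,0,0,-1],[0,0,-0.08,0,0,0,-1]]]}}

```text
clock: 44.58
ee_pos: [0.5522, -0.2384, 0.0196]
eef_rot: [3.141, 0.0, 1.602]
contact_force: [-0.8, 0.2, -1.3]
gripper_width: 0.0528
grasp_force: 52.4
```

Run:
```python
from pl import *
show(); print(to([.536,-.2140,.0155],92.2)); v=snap('wrist'); print([o for o in rects(v,.048,'board') if o[1]<-100 and o[0]<800])
v=snap('scene');print([o for o in rects(v,.048,'board') if o[1]<-100 and o[0]<800])
```

```text
44.575 [ 0.5522 -0.2384  0.0196] 91.8 0.05278796157711718 52.40331530570984
[ 0.124 -0.077  0.021  0.     0.    -0.001]
[(547.6, -227.8, 137.8, 62.8, -87.8, (np.int64(308), np.int64(207)))]
[(551.3, -212.6, 55.1, 52.4, -87.6, (np.int64(218), np.int64(221)))]
```

Emit:
{"fn": "step_arm", "kwargs": {"rows": [[[0.06,-0.035,0,0,0,0,-1],[0.125,-0.075,0,0,0,-0.001,-1],[0.125,-0.075,0.03,0,0,-0.001,-1],[0.125,-0.075,0.03,0,0,-0.001,-1]]]}}

```text
clock: 45.18
ee_pos: [0.5362, -0.2136, 0.0132]
eef_rot: [-3.141, 0.0, 1.609]
contact_force: [1.1, 0.7, -1.8]
gripper_width: 0.0525
grasp_force: 52.5
```

Run:
```python
from pl import *
snap('side');show(); print(to([.5364,-.2138,.0055],92.2))
```

```text
45.225 [ 0.5364 -0.2139  0.0133] 92.17 0.052860068167988446 52.46739685535431
[ 0.    -0.     0.039 -0.     0.    -0.   ]
```

Emit:
{"fn": "step_arm", "kwargs": {"rows": [[[0,0,0.02,0,0,0,-1],[0,0,0.038,0,0,0,-1],[0,0,0.038,0,0,0,-1]]]}}

```text
clock: 45.6
ee_pos: [0.5362, -0.2139, 0.0056]
eef_rot: [-3.141, -0.0, 1.608]
contact_force: [0.3, 0.3, -0.9]
gripper_width: 0.0528
grasp_force: 52.5
```

Emit:
{"fn": "step_arm", "kwargs": {"rows": [[[0,0,0,0,0,0,0.65],[0,0,0,0,0,0,0.65],[0,0,0,0,0,0,0.65],[0,0,-0.2,0,0,0,0.65],[0,0,-0.5,0,0,0,0.65]]]}}

```text
clock: 46.22
ee_pos: [0.5354, -0.2133, 0.1058]
eef_rot: [-3.138, -0.002, 1.609]
contact_force: [0.6, -0.2, -0.4]
gripper_width: 0.0705
grasp_force: 0.0
```

Emit:
{"fn": "step_arm", "kwargs": {"rows": [[[0,0,-0.3,0,0,0,0.65],[0,0,-0.5,0,0,0,0.65],[0,0,-0.5,0,0,0,0.65],[0,0,-0.5,0,0,0,0.65]]]}}

```text
clock: 46.72
ee_pos: [0.5358, -0.214, 0.2056]
eef_rot: [-3.141, 0.0, 1.608]
contact_force: [0.7, -0.2, -0.1]
gripper_width: 0.0704
grasp_force: 0.0
```

```bash
cat >> pl.py <<'E'
def pile(z):
    v=snap('wrist'); f=v['frame'].astype(int); mn=f.min(2); m=((mn>150)&(f.max(2)-mn<35)).astype(np.uint8)
    for c in cv2.findContours(m,cv2.RETR_EXTERNAL,cv2.CHAIN_APPROX_NONE)[0]:
        if cv2.contourArea(c)<800: continue
        q=cv2.approxPolyDP(c,3,True)[:,0]; w=np.array([onz(v,*p,z)[:2] for p in q])
        if abs(w[:,0].mean()-.54)<.06 and abs(w[:,1].mean()+.22)<.05: print('poly',[tuple(p) for p in (w*1000).round(1).tolist()])
    print([o for o in rects(v,z,'board')])
E
python3 - <<'E'
from pl import *
show(); pile(.032); show()
E
```

```text
46.725 [ 0.5358 -0.214   0.2056] 92.14 0.07042994093724628 0.0
poly [(561.0, -158.7), (506.0, -162.7), (513.1, -279.7), (566.2, -275.2)]
[(535.9, -218.8, 120.1, 56.1, -87.7, (np.int64(322), np.int64(170)))]
46.775 [ 0.5356 -0.2138  0.205 ] 92.16 0.07065316064417973 0.0
```

Emit:
{"fn": "step_arm", "kwargs": {"rows": [[[0.25,0,0,0,0,0,0.65],[0.5,0,0,0,0,0,0.65],[0.75,0,0,0,0,0,0.65],[1,0,0,0,0,0,0.65],[1,0,0.2,0,0,0,0.65]]]}}

```text
clock: 47.4
ee_pos: [0.53, -0.0091, 0.1667]
eef_rot: [3.138, -0.002, 1.615]
contact_force: [0.5, -1.6, -0.3]
gripper_width: 0.0702
grasp_force: 0.0
```

Run:
```python
from pl import *
snap('side');snap('side');v=snap('wrist');print(rects(v,.01,'board'));show(); print(to([.527,.0003,.03],92.2))
```

```text
[(936.7, -270.5, 89.5, 30.5, -67.8, (np.int64(632), np.int64(379))), (536.7, -228.7, 60.1, 53.0, 2.8, (np.int64(324), np.int64(346))), (831.1, -91.6, 73.6, 61.4, -10.1, (np.int64(598), np.int64(258))), (526.6, 1.3, 118.6, 55.3, -87.9, (np.int64(324), np.int64(155)))]
47.55 [ 0.5271 -0.0138  0.1639] 92.24 0.07048233747305667 0.0
[ 0.07   0.006  0.669 -0.001 -0.     0.   ]
```

Emit:
{"fn": "step_arm", "kwargs": {"rows": [[[0.07,0.004,0.2,0,0,0,0.65],[0.07,0.004,0.45,0,0,0,0.65],[0.07,0.004,0.669,0,0,0,0.65],[0.07,0.004,0.669,0,0,0,0.65],[0.07,0.004,0.669,0,0,0,0.65]]]}}

```text
clock: 48.18
ee_pos: [0.5299, -0.0002, 0.0335]
eef_rot: [3.141, 0.0, 1.608]
contact_force: [-0.1, 0.0, -0.1]
gripper_width: 0.0702
grasp_force: 0.0
```

Run:
```python
from pl import *
show(); print(to([.527,.0003,-.0205],92.2))
```

```text
48.175 [ 0.5299 -0.0002  0.0335] 92.13 0.07024908888618756 0.0
[ 0.003 -0.015  0.27   0.     0.    -0.   ]
```

Emit:
{"fn": "step_arm", "kwargs": {"rows": [[[0.003,-0.015,0.12,0,0,0,0.65],[0.003,-0.015,0.22,0,0,0,0.65],[0.003,-0.015,0.268,0,0,0,0.65],[0.003,-0.015,0.268,0,0,0,0.4],[0.003,-0.015,0.268,0,0,0,-1]]]}}

```text
clock: 48.8
ee_pos: [0.5267, 0.0005, -0.0199]
eef_rot: [3.14, 0.0, 1.608]
contact_force: [-1.8, 0.3, 5.0]
gripper_width: 0.0543
grasp_force: 51.6
```

Emit:
{"fn": "step_arm", "kwargs": {"rows": [[[0,0,0,0,0,0,-1],[0,0,0,0,0,0,-1],[0,0,0,0,0,0,-1]]]}}

```text
clock: 49.18
ee_pos: [0.5267, 0.0005, -0.0199]
eef_rot: [3.14, 0.0, 1.608]
contact_force: [-0.9, -0.2, 5.6]
gripper_width: 0.0538
grasp_force: 51.6
```

Emit:
{"fn": "step_arm", "kwargs": {"rows": [[[0,0,-0.2,0,0,0,-1],[0,0,-0.5,0,0,0,-1],[0,0,-0.75,0,0,0,-1],[-0.2,0,-0.75,0,0,0,-1],[-0.5,0,-0.75,0,0,0,-1]]]}}

```text
clock: 49.8
ee_pos: [0.5307, -0.0991, 0.131]
eef_rot: [3.138, 0.0, 1.612]
contact_force: [0.6, -0.7, -1.5]
gripper_width: 0.0541
grasp_force: 53.7
```

Emit:
{"fn": "step_arm", "kwargs": {"rows": [[[-0.25,0,0,0,0,0,-1],[-0.5,0,0,0,0,0,-1],[-0.58,0.03,0,0,0,0,-1],[-0.58,0.03,0.2,0,0,0,-1],[-0.58,0.03,0.35,0,0,0,-1]]]}}

```text
clock: 50.42
ee_pos: [0.5403, -0.2149, 0.0585]
eef_rot: [3.141, -0.0, 1.608]
contact_force: [-0.3, -0.6, -1.2]
gripper_width: 0.054
grasp_force: 53.7
```

Emit:
{"fn": "step_arm", "kwargs": {"rows": [[[0,0,0,0,0,0,-1],[0,0,0,0,0,0,-1]]]}}

```text
clock: 50.68
ee_pos: [0.541, -0.2145, 0.0599]
eef_rot: [3.14, 0.0, 1.609]
contact_force: [-0.2, -0.4, -0.8]
gripper_width: 0.0539
grasp_force: 53.7
```

Run:
```python
from pl import *
show(); print(to([.5364,-.2196,.0155],92.2)); pile(.032)
```

```text
50.675 [ 0.541  -0.2145  0.0599] 92.21 0.053908498577626085 53.68672549724579
[-0.025 -0.024  0.222  0.     0.     0.   ]
poly [(500.4, -164.3), (506.6, -325.4), (542.2, -329.6), (584.1, -322.4), (577.0, -161.3)]
[(542.1, -246.1, 166.9, 79.0, -87.9, (np.int64(321), np.int64(245)))]
```

Emit:
{"fn": "step_arm", "kwargs": {"rows": [[[-0.025,-0.022,0.08,0,0,0,-1],[-0.025,-0.022,0.16,0,0,0,-1],[-0.025,-0.022,0.22,0,0,0,-1],[-0.025,-0.022,0.22,0,0,0,-1],[-0.025,-0.022,0.22,0,0,0,-1]]]}}

```text
clock: 51.35
ee_pos: [0.5361, -0.2199, 0.0145]
eef_rot: [-3.141, -0.0, 1.609]
contact_force: [0.2, -0.7, -0.7]
gripper_width: 0.0543
grasp_force: 53.7
```

Run:
```python
from pl import *
snap('side');show(); print(to([.5364,-.2196,.0130],92.2))
```

```text
51.4 [ 0.5362 -0.22    0.0147] 92.18 0.05381235713121958 53.69925320148468
[ 0.002  0.001  0.009  0.    -0.    -0.   ]
```

Emit:
{"fn": "step_arm", "kwargs": {"rows": [[[0.002,0.001,0.009,0,0,0,-1],[0.002,0.001,0.009,0,0,0,-1]]]}}

```text
clock: 51.65
ee_pos: [0.5362, -0.2198, 0.0129]
eef_rot: [3.141, 0.0, 1.609]
contact_force: [0.1, -0.3, -0.4]
gripper_width: 0.054
grasp_force: 53.7
```

Emit:
{"fn": "step_arm", "kwargs": {"rows": [[[0,0,0,0,0,0,0.65],[0,0,0,0,0,0,0.65],[0,0,0,0,0,0,0.65],[0,0,-0.2,0,0,0,0.65],[0,0,-0.5,0,0,0,0.65]]]}}

```text
clock: 52.28
ee_pos: [0.5351, -0.2194, 0.1125]
eef_rot: [-3.138, -0.002, 1.609]
contact_force: [0.1, -0.4, -0.4]
gripper_width: 0.0704
grasp_force: 0.0
```

Emit:
{"fn": "step_arm", "kwargs": {"rows": [[[0,0,-0.3,0,0,0,0.65],[0,0,-0.5,0,0,0,0.65],[0,0,-0.5,0,0,0,0.65],[0,0,-0.5,0,0,0,0.65]]]}}

```text
clock: 52.78
ee_pos: [0.5356, -0.22, 0.2123]
eef_rot: [-3.141, 0.0, 1.608]
contact_force: [0.6, -0.1, -1.1]
gripper_width: 0.0704
grasp_force: 0.0
```

Run:
```python
from pl import *
show(); pile(.042)
for n in('side','scene'): print(n,*[o for o in rects(snap(n),.01,'board') if o[1]>0 and o[0]<900])
v=snap('side'); print('blk',blobs(v,dark(v),.018));show()
```

```text
52.775 [ 0.5356 -0.22    0.2123] 92.14 0.07038237959879166 0.0
poly [(507.9, -159.7), (509.7, -277.3), (564.4, -277.6), (561.3, -160.6)]
[(535.5, -218.7, 120.0, 56.3, -87.8, (np.int64(322), np.int64(165))), (748.0, -96.9, 178.9, 54.2, -2.1, (np.int64(563), np.int64(58)))]
side (424.5, 294.9, 118.7, 55.2, -14.8, (np.int64(310), np.int64(289)))
scene (426.6, 294.0, 119.0, 54.0, -14.7, (np.int64(376), np.int64(205)))
blk [(430.2, 166.7, 78.3, 49.8, 7.9, [336.0, 250.0])]
52.975 [ 0.5356 -0.2196  0.2115] 92.18 0.07058451780584903 0.0
```

Emit:
{"fn": "step_arm", "kwargs": {"rows": [[[0.2,0,0,0,0,0.025,0.65],[0.4,0,0,0,0,0.05,0.65],[0.6,0,0,0,0,0.075,0.65],[0.8,0,0,0,0,0.1,0.65],[1,0,0,0,0,0.125,0.65]]]}}

```text
clock: 53.6
ee_pos: [0.5282, -0.0186, 0.212]
eef_rot: [-3.141, 0.001, 0.818]
contact_force: [0.9, -1.0, -0.2]
gripper_width: 0.0705
grasp_force: 0.0
```

Emit:
{"fn": "step_arm", "kwargs": {"rows": [[[0.11,-0.16,0,0,0,0.025,0.65],[0.22,-0.32,0,0,0,0.05,0.65],[0.33,-0.48,0,0,0,0.075,0.65],[0.44,-0.64,0,0,0,0.1,0.65],[0.558,-0.794,0,0,0,0.125,0.65]]]}}

```text
clock: 54.22
ee_pos: [0.4873, 0.1711, 0.212]
eef_rot: [3.141, 0.001, 0.033]
contact_force: [1.0, 0.3, 0.3]
gripper_width: 0.0701
grasp_force: 0.0
```

Emit:
{"fn": "step_arm", "kwargs": {"rows": [[[0,0,0,0,0,0.025,0.65],[0,0,0,0,0,0.047,0.65],[0,0,0,0,0,0.047,0.65]]]}}

```text
clock: 54.6
ee_pos: [0.4877, 0.1702, 0.2121]
eef_rot: [3.141, 0.001, -0.256]
contact_force: [0.3, 0.0, -0.6]
gripper_width: 0.0702
grasp_force: 0.0
```

Run:
```python
from pl import *
snap('side');w=snap('wrist'); print(*rects(w,.01,'board'),'|',*blobs(w,dark(w),.018)); show(); print(to([.4262,.2936,.03],-14.7))
```

```text
(426.3, 293.8, 120.3, 56.4, -14.8, (np.int64(237), np.int64(232))) |
54.7 [0.4878 0.1699 0.2123] -14.55 0.07000104810845349 0.0
[-0.453 -0.522  0.912  0.     0.     0.   ]
```

Emit:
{"fn": "step_arm", "kwargs": {"rows": [[[-0.2,-0.23,0,0,0,0,0.65],[-0.4,-0.46,0.1,0,0,0,0.65],[-0.453,-0.523,0.4,0,0,0,0.65],[-0.453,-0.523,0.7,0,0,0,0.65],[-0.453,-0.523,0.9,0,0,0,0.65]]]}}

```text
clock: 55.32
ee_pos: [0.4261, 0.2941, 0.0303]
eef_rot: [3.14, 0.001, -0.254]
contact_force: [0.7, 0.4, 0.4]
gripper_width: 0.0703
grasp_force: 0.0
```

Emit:
{"fn": "step_arm", "kwargs": {"rows": [[[0,0,0,0,0,0,0.65],[0,0,0,0,0,0,0.65]]]}}

```text
clock: 55.58
ee_pos: [0.4276, 0.2942, 0.0337]
eef_rot: [-3.141, -0.0, -0.257]
contact_force: [-0.4, 0.5, 0.3]
gripper_width: 0.0705
grasp_force: 0.0
```

Run:
```python
from pl import *
show(); print(to([.4263,.2938,-.0205],-14.8))
```

```text
55.575 [0.4276 0.2942 0.0337] -14.73 0.07052034342089876 0.0
[-0.006  0.004  0.271 -0.    -0.     0.   ]
```

Emit:
{"fn": "step_arm", "kwargs": {"rows": [[[-0.006,0.004,0.12,0,0,0,0.65],[-0.006,0.004,0.22,0,0,0,0.65],[-0.006,0.004,0.27,0,0,0,0.65],[-0.006,0.004,0.27,0,0,0,0.4],[-0.006,0.004,0.27,0,0,0,-1]]]}}

```text
clock: 56.2
ee_pos: [0.4263, 0.2939, -0.0197]
eef_rot: [-3.14, -0.001, -0.258]
contact_force: [-0.9, 0.2, 4.1]
gripper_width: 0.0535
grasp_force: 51.6
```

Emit:
{"fn": "step_arm", "kwargs": {"rows": [[[0,0,0,0,0,0,-1],[0,0,0,0,0,0,-1],[0,0,0,0,0,0,-1]]]}}

```text
clock: 56.58
ee_pos: [0.4263, 0.294, -0.0197]
eef_rot: [-3.14, -0.001, -0.258]
contact_force: [-0.7, -0.3, 7.0]
gripper_width: 0.054
grasp_force: 51.9
```

Emit:
{"fn": "step_arm", "kwargs": {"rows": [[[0,0,-0.05,0,0,0,-1],[0,0,-0.2,0,0,0,-1],[0,0,-0.4,0,0,0,-1],[0,0,-0.6,0,0,0,-1],[0,0,-0.8,0,0,0,-1]]]}}

```text
clock: 57.2
ee_pos: [0.4256, 0.2934, 0.1412]
eef_rot: [-3.141, -0.0, -0.258]
contact_force: [0.2, 1.1, -1.1]
gripper_width: 0.0538
grasp_force: 53.2
```

Emit:
{"fn": "step_arm", "kwargs": {"rows": [[[0.1,0.17,0,0,0,-0.025,-1],[0.2,0.34,0,0,0,-0.05,-1],[0.3,0.51,0,0,0,-0.075,-1],[0.39,0.68,0,0,0,-0.1,-1],[0.484,0.855,0,0,0,-0.125,-1]]]}}

```text
clock: 57.82
ee_pos: [0.4759, 0.1021, 0.1398]
eef_rot: [3.141, -0.001, 0.533]
contact_force: [-0.2, 0.3, -1.7]
gripper_width: 0.054
grasp_force: 53.2
```

Emit:
{"fn": "step_arm", "kwargs": {"rows": [[[-0.05,0.19,0,0,0,-0.025,-1],[-0.1,0.38,0,0,0,-0.05,-1],[-0.16,0.57,0,0,0,-0.075,-1],[-0.21,0.76,0,0,0,-0.1,-1],[-0.262,0.947,0,0,0,-0.125,-1]]]}}

```text
clock: 58.45
ee_pos: [0.5259, -0.0882, 0.1398]
eef_rot: [3.141, 0.001, 1.318]
contact_force: [1.3, 0.6, -1.5]
gripper_width: 0.0539
grasp_force: 53.2
```

Run:
```python
from pl import *
snap('wrist');snap('wrist'); show(); print(to([.5365,-.2193,.07],92.2)); held(0)
```

```text
58.55 [ 0.526  -0.092   0.1392] 75.07 0.05383025955600613 53.205018639564514
[-0.6    0.214  0.348  0.     0.    -0.048]
side 524.9 -80.5 99.2 53.4 76.5 (np.int64(348), np.int64(142))
scene 534.8 -67.3 71.2 55.0 75.4 (np.int64(262), np.int64(191))
```

Emit:
{"fn": "step_arm", "kwargs": {"rows": [[[-0.2,0.07,0,0,0,-0.024,-1],[-0.4,0.14,0,0,0,-0.048,-1],[-0.59,0.21,0,0,0,-0.048,-1],[-0.59,0.21,0.2,0,0,-0.048,-1],[-0.59,0.21,0.33,0,0,-0.048,-1]]]}}

```text
clock: 59.28
ee_pos: [0.536, -0.2107, 0.0722]
eef_rot: [-3.141, 0.0, 1.614]
contact_force: [0.6, 0.3, -0.9]
gripper_width: 0.054
grasp_force: 53.2
```

Emit:
{"fn": "step_arm", "kwargs": {"rows": [[[0,0,0,0,0,0,-1],[0,0,0,0,0,0,-1]]]}}

```text
clock: 59.52
ee_pos: [0.5372, -0.2103, 0.074]
eef_rot: [3.141, 0.0, 1.616]
contact_force: [0.4, -0.0, -1.1]
gripper_width: 0.0537
grasp_force: 53.3
```

Run:
```python
from pl import *
show(); print(to([.5363,-.2192,.026],92.2))
```

```text
59.525 [ 0.5372 -0.2103  0.074 ] 92.58 0.05366064212769721 53.279873728752136
[-0.044 -0.007  0.24   0.     0.     0.001]
```

Emit:
{"fn": "step_arm", "kwargs": {"rows": [[[-0.044,-0.006,0.08,0,0,0.001,-1],[-0.044,-0.006,0.16,0,0,0.001,-1],[-0.044,-0.006,0.235,0,0,0.001,-1],[-0.044,-0.006,0.235,0,0,0.001,-1],[-0.044,-0.006,0.235,0,0,0.001,-1]]]}}

```text
clock: 60.15
ee_pos: [0.5358, -0.2197, 0.0257]
eef_rot: [-3.141, -0.0, 1.609]
contact_force: [0.7, 0.3, -1.3]
gripper_width: 0.0535
grasp_force: 53.3
```

Run:
```python
from pl import *
snap('side');show(); print(to([.5363,-.2192,.0231],92.2)); pile(.055)
```

```text
60.2 [ 0.5359 -0.2199  0.026 ] 92.17 0.053683936068476455 53.27375650405884
[ 0.003  0.002  0.014  0.    -0.    -0.   ]
poly [(506.5, -162.5), (510.8, -274.4), (523.8, -273.8), (536.4, -277.3), (565.3, -272.3), (560.9, -160.8)]
[(535.9, -219.3, 116.0, 55.4, -87.8, (np.int64(321), np.int64(246)))]
```

Nothing sticks out around the pile, so I'll set this board down.

Emit:
{"fn": "step_arm", "kwargs": {"rows": [[[0.003,0.002,0.014,0,0,0,-1],[0.003,0.002,0.014,0,0,0,-1]]]}}

```text
clock: 60.5
ee_pos: [0.5361, -0.2194, 0.023]
eef_rot: [3.141, 0.0, 1.608]
contact_force: [-0.3, -0.0, -1.2]
gripper_width: 0.0538
grasp_force: 53.3
```

Emit:
{"fn": "step_arm", "kwargs": {"rows": [[[0,0,0,0,0,0,0.65],[0,0,0,0,0,0,0.65],[0,0,0,0,0,0,0.65],[0,0,-0.2,0,0,0,0.65],[0,0,-0.5,0,0,0,0.65]]]}}

```text
clock: 61.12
ee_pos: [0.535, -0.219, 0.1228]
eef_rot: [-3.138, -0.002, 1.609]
contact_force: [1.7, -1.6, 0.5]
gripper_width: 0.0702
grasp_force: 0.0
```

Emit:
{"fn": "step_arm", "kwargs": {"rows": [[[0,0,-0.3,0,0,0,0.65],[0,0,-0.45,0,0,0,0.65],[0,0,-0.45,0,0,0,0.65],[0,0,-0.45,0,0,0,0.65]]]}}

```text
clock: 61.62
ee_pos: [0.5354, -0.2196, 0.2123]
eef_rot: [-3.141, 0.0, 1.608]
contact_force: [-0.2, -0.2, 0.7]
gripper_width: 0.0707
grasp_force: 0.0
```

Run:
```python
from pl import *
show(); pile(.052)
for n in('side','scene'):
    v=snap(n); print(n,blobs(v,dark(v),.018), [o for o in rects(v,.01,'board') if o[1]>0 and o[0]<900])
show()
```

```text
61.625 [ 0.5354 -0.2196  0.2123] 92.15 0.07071855074790287 0.0
poly [(510.4, -159.6), (506.6, -161.6), (510.2, -277.4), (563.6, -278.8), (561.3, -161.4)]
[(535.6, -219.2, 121.2, 56.2, -87.8, (np.int64(322), np.int64(168))), (744.0, -90.1, 174.6, 52.3, -10.6, (np.int64(564), np.int64(58)))]
side [(429.6, 167.1, 79.3, 50.9, 9.0, [336.0, 250.0])] []
scene [(435.3, 165.5, 72.2, 49.2, 2.3, [338.0, 204.0])] []
61.775 [ 0.5354 -0.2193  0.2117] 92.17 0.07032294421114033 0.0
```

Emit:
{"fn": "step_arm", "kwargs": {"rows": [[[0.2,0,0,0,0,0.025,0.65],[0.4,0,0,0,0,0.05,0.65],[0.6,0,0,0,0,0.075,0.65],[0.8,0,0,0,0,0.1,0.65],[0.95,0,0,0,0,0.117,0.65]]]}}

```text
clock: 62.4
ee_pos: [0.5283, -0.0276, 0.2122]
eef_rot: [-3.14, 0.001, 0.871]
contact_force: [-0.0, 0.1, -0.1]
gripper_width: 0.0707
grasp_force: 0.0
```

Emit:
{"fn": "step_arm", "kwargs": {"rows": [[[0.08,-0.13,0,0,0,0.025,0.65],[0.16,-0.27,0,0,0,0.05,0.65],[0.25,-0.4,0,0,0,0.075,0.65],[0.33,-0.54,0,0,0,0.1,0.65],[0.414,-0.674,0,0,0,0.117,0.65]]]}}

```text
clock: 63.02
ee_pos: [0.4779, 0.1215, 0.2121]
eef_rot: [3.141, 0.002, 0.134]
contact_force: [-0.5, 0.4, 0.5]
gripper_width: 0.0705
grasp_force: 0.0
```

Run:
```python
from pl import *
snap('side');snap('side');w=snap('wrist'); show(); print(to([.431,.1665,.05],8))
u,v=np.round(proj(w,[.431,.1665,.018])).astype(int); print(u,v,w['frame'][v,u-30:u+31:6].tolist())
f=w['frame'].astype(int)
for t in (100,115,130):
    m=((f.max(2)<t)&(f[...,0]>=f[...,2])).astype(np.uint8); m=cv2.morphologyEx(m,cv2.MORPH_OPEN,np.ones((3,3)))
    print(t,blobs(w,m,.018))
```

```text
63.175 [0.4779 0.1221 0.2123] 8.15 0.07052903783370723 0.0
[-0.2   -0.253  0.812 -0.     0.     0.   ]
279 199 [[100, 143, 203], [103, 143, 207], [116, 111, 119], [115, 108, 115], [118, 113, 118], [113, 108, 114], [114, 109, 114], [114, 109, 114], [118, 111, 119], [88, 117, 161], [102, 146, 209]]
100 []
115 []
130 []
```

```bash
cat >> pl.py <<'E'
def blk(w,z):
    f=w['frame'].astype(int); m=((f.max(2)<150)&(f.max(2)>85)&(abs(f[...,2]-f[...,0])<22)).astype(np.uint8)
    m=cv2.morphologyEx(m,cv2.MORPH_OPEN,np.ones((3,3))); return [o for o in blobs(w,m,z) if o[2]<110]
E
python3 - <<'E'
from pl import *
w=snap('wrist'); print(blk(w,.018)); v=snap('side'); print(blobs(v,dark(v),.018))
E
```

```text
[(433.5, 164.6, 77.2, 47.9, 8.3, [279.0, 196.0])]
[(430.1, 166.7, 78.4, 49.8, 7.9, [336.0, 250.0])]
```

Emit:
{"fn": "step_arm", "kwargs": {"rows": [[[-0.1,-0.12,0,0,0,0,0.65],[-0.19,-0.24,0.2,0,0,0,0.65],[-0.19,-0.245,0.5,0,0,0,0.65],[-0.19,-0.245,0.8,0,0,0,0.65],[-0.19,-0.245,0.88,0,0,0,0.65]]]}}

```text
clock: 63.9
ee_pos: [0.433, 0.1621, 0.0336]
eef_rot: [3.14, 0.005, 0.138]
contact_force: [0.1, -0.5, 0.7]
gripper_width: 0.0706
grasp_force: 0.0
```

Emit:
{"fn": "step_arm", "kwargs": {"rows": [[[0,0,0,0,0,0,0.65],[0,0,0,0,0,0,0.65]]]}}

```text
clock: 64.15
ee_pos: [0.4349, 0.1633, 0.0375]
eef_rot: [-3.142, -0.001, 0.138]
contact_force: [-0.5, -0.1, 0.0]
gripper_width: 0.0704
grasp_force: 0.0
```

Run:
```python
from pl import *
show(); print(to([.433,.165,-.0195],8.1)); print(blk(snap('wrist'),.018))
```

```text
64.15 [0.4349 0.1633 0.0375] 7.88 0.07039938469538186 0.0
[-0.009 -0.01   0.285 -0.    -0.    -0.001]
[(434.1, 165.2, 79.3, 48.0, 8.1, [317.0, 224.0])]
```

Emit:
{"fn": "step_arm", "kwargs": {"rows": [[[-0.007,-0.01,0.12,0,0,-0.001,0.65],[-0.007,-0.01,0.22,0,0,-0.001,0.65],[-0.007,-0.01,0.285,0,0,-0.001,0.65],[-0.007,-0.01,0.285,0,0,-0.001,0.3],[-0.007,-0.01,0.285,0,0,-0.001,-1]]]}}

```text
clock: 64.82
ee_pos: [0.4333, 0.1655, -0.0189]
eef_rot: [-3.141, -0.002, 0.144]
contact_force: [-0.0, 0.7, -1.1]
gripper_width: 0.0489
grasp_force: 51.6
```

Emit:
{"fn": "step_arm", "kwargs": {"rows": [[[0,0,0,0,0,0,-1],[0,0,0,0,0,0,-1],[0,0,0,0,0,0,-1]]]}}

```text
clock: 65.2
ee_pos: [0.4333, 0.1656, -0.019]
eef_rot: [-3.141, -0.002, 0.144]
contact_force: [0.5, -0.9, 8.7]
gripper_width: 0.0485
grasp_force: 52.7
```

Emit:
{"fn": "step_arm", "kwargs": {"rows": [[[0,0,-0.05,0,0,0,-1],[0,0,-0.2,0,0,0,-1],[0,0,-0.4,0,0,0,-1],[0,0,-0.6,0,0,0,-1],[0,0,-0.8,0,0,0,-1]]]}}

```text
clock: 65.82
ee_pos: [0.4321, 0.1652, 0.1421]
eef_rot: [-3.141, 0.0, 0.145]
contact_force: [1.2, -0.4, -1.2]
gripper_width: 0.0485
grasp_force: 51.9
```

Emit:
{"fn": "step_arm", "kwargs": {"rows": [[[0.02,0.2,0,0,0,-0.023,-1],[0.045,0.4,0,0,0,-0.047,-1],[0.07,0.6,0,0,0,-0.07,-1],[0.09,0.8,0,0,0,-0.093,-1],[0.115,0.976,0,0,0,-0.117,-1]]]}}

```text
clock: 66.45
ee_pos: [0.4832, -0.0261, 0.1408]
eef_rot: [3.141, 0.001, 0.884]
contact_force: [0.5, -0.3, -1.2]
gripper_width: 0.0488
grasp_force: 52.0
```

Emit:
{"fn": "step_arm", "kwargs": {"rows": [[[-0.09,0.13,0,0,0,-0.023,-1],[-0.18,0.25,0,0,0,-0.047,-1],[-0.27,0.38,0,0,0,-0.07,-1],[-0.36,0.51,0,0,0,-0.093,-1],[-0.446,0.636,0,0,0,-0.117,-1]]]}}

```text
clock: 67.08
ee_pos: [0.5242, -0.1754, 0.1409]
eef_rot: [-3.141, 0.0, 1.619]
contact_force: [0.0, -0.1, -0.4]
gripper_width: 0.0487
grasp_force: 52.0
```

Run:
```python
from pl import *
snap('wrist');snap('wrist'); show(); print(to([.5361,-.2195,.08],92.2)); v=snap('wrist');s,P,_=st();print(blk(v,P[2]+.0375))
```

```text
67.175 [ 0.5243 -0.1781  0.14  ] 92.43 0.048607779607886294 51.968169808387756
[-0.209  0.05   0.3   -0.     0.     0.001]
[(524.2, -175.6, 81.4, 75.1, -87.4, [323.0, 266.0])]
```

Emit:
{"fn": "step_arm", "kwargs": {"rows": [[[-0.1,0.05,0,0,0,0.001,-1],[-0.21,0.05,0,0,0,0.001,-1],[-0.21,0.05,0.15,0,0,0.001,-1],[-0.21,0.05,0.28,0,0,0.001,-1],[-0.21,0.05,0.28,0,0,0.001,-1]]]}}

```text
clock: 67.85
ee_pos: [0.5357, -0.2153, 0.083]
eef_rot: [-3.139, -0.001, 1.609]
contact_force: [0.6, -0.4, -1.0]
gripper_width: 0.0486
grasp_force: 51.9
```

Emit:
{"fn": "step_arm", "kwargs": {"rows": [[[0,0,0,0,0,0,-1],[0,0,0,0,0,0,-1]]]}}

```text
clock: 68.1
ee_pos: [0.5372, -0.2156, 0.0852]
eef_rot: [3.14, 0.001, 1.609]
contact_force: [-0.1, -0.5, -1.6]
gripper_width: 0.0487
grasp_force: 51.9
```

Run:
```python
from pl import *
show(); print(to([.5361,-.2202,.037],92.2)); v=snap('wrist');s,P,_=st();print(blk(v,P[2]+.037)); pile(.052)
```

```text
68.1 [ 0.5372 -0.2156  0.0852] 92.16 0.0486525762798167 51.94718778133392
[-0.023 -0.007  0.241  0.     0.    -0.   ]
[(537.2, -213.7, 81.9, 74.7, -87.8, [321.0, 266.0])]
[(534.2, -175.1, 55.3, 33.7, 2.2, (np.int64(319), np.int64(156)))]
```

Emit:
{"fn": "step_arm", "kwargs": {"rows": [[[-0.025,-0.006,0.08,0,0,0,-1],[-0.025,-0.006,0.16,0,0,0,-1],[-0.025,-0.006,0.235,0,0,0,-1],[-0.025,-0.006,0.235,0,0,0,-1],[-0.025,-0.006,0.235,0,0,0,-1]]]}}

```text
clock: 68.82
ee_pos: [0.5357, -0.2203, 0.037]
eef_rot: [-3.142, -0.0, 1.609]
contact_force: [0.2, -0.4, -0.3]
gripper_width: 0.0486
grasp_force: 51.9
```

Run:
```python
from pl import *
snap('side');show(); print(to([.5361,-.2205,.0338],92.2))
```

```text
68.875 [ 0.5358 -0.2204  0.0372] 92.18 0.048602406190030284 51.94698214530945
[-0.     0.001  0.017  0.    -0.    -0.   ]
```

Emit:
{"fn": "step_arm", "kwargs": {"rows": [[[0,0.001,0.01,0,0,0,-1],[0,0.001,0.017,0,0,0,-1],[0,0.001,0.017,0,0,0,-1]]]}}

```text
clock: 69.25
ee_pos: [0.5357, -0.2207, 0.0336]
eef_rot: [3.142, 0.0, 1.608]
contact_force: [-0.7, 0.1, -0.6]
gripper_width: 0.0486
grasp_force: 51.9
```

Emit:
{"fn": "step_arm", "kwargs": {"rows": [[[0,0,0,0,0,0,0.65],[0,0,0,0,0,0,0.65],[0,0,0,0,0,0,0.65],[0,0,-0.2,0,0,0,0.65],[0,0,-0.5,0,0,0,0.65]]]}}

```text
clock: 69.88
ee_pos: [0.5347, -0.2204, 0.1334]
eef_rot: [-3.139, -0.002, 1.609]
contact_force: [1.4, -0.4, 0.3]
gripper_width: 0.0707
grasp_force: 0.0
```

Emit:
{"fn": "step_arm", "kwargs": {"rows": [[[0,0,-0.3,0,0,0,0.65],[0,0,-0.45,0,0,0,0.65],[0,0,-0.45,0,0,0,0.65],[0,0,-0.45,0,0,0,0.65]]]}}

```text
clock: 70.38
ee_pos: [0.5351, -0.2209, 0.2229]
eef_rot: [-3.141, 0.0, 1.608]
contact_force: [-0.7, -0.5, -0.3]
gripper_width: 0.0705
grasp_force: 0.0
```

Run:
```python
from pl import *
show(); w=snap('wrist','w9'); print(blk(w,.07)); pile(.052); show()
f=w['frame']; m=cv2.inRange(f,(150,150,150),(255,255,255))|cv2.inRange(f,(0,0,0),(1,1,1))
g=f.astype(int); b=((abs(g[...,2]-g[...,0])<35)&(g.min(2)>80)).astype(np.uint8)
print([o for o in blobs(w,b,.052) if o[1]<-150 and o[0]<700])
```

```text
70.375 [ 0.5351 -0.2209  0.2229] 92.14 0.07047919037480327 0.0
[(535.3, -220.0, 78.2, 47.6, -87.8, [322.0, 171.0])]
poly [(507.1, -160.4), (510.6, -251.6), (508.5, -185.9), (559.9, -183.9), (562.8, -264.3), (510.9, -266.4), (511.1, -280.4), (564.7, -278.3), (560.3, -159.3)]
[(537.2, -265.0, 55.4, 29.9, 3.6, (np.int64(327), np.int64(214))), (533.9, -178.8, 56.4, 40.6, 2.2, (np.int64(327), np.int64(124))), (744.8, -89.9, 175.6, 52.7, -10.7, (np.int64(558), np.int64(58)))]
70.475 [ 0.535  -0.2207  0.2223] 92.17 0.0704139537942524 0.0
[(418.5, -356.0, 83.7, 25.8, 72.0, [220.0, 281.0]), (535.8, -219.2, 121.1, 56.9, -87.8, [322.0, 165.0])]
```

Emit:
{"fn": "step_arm", "kwargs": {"rows": [[[0,0,-0.25,0,0,0,0],[0,0,-0.5,0,0,0.025,-0.45],[0,0,-0.6,0,0,0.05,-0.45],[0,0,-0.6,0,0,0.075,-0.45],[0,0,-0.6,0,0,0.1,-0.45]]]}}

```text
clock: 71.1
ee_pos: [0.5355, -0.2207, 0.3427]
eef_rot: [-3.14, 0.0, 0.975]
contact_force: [-0.2, 0.1, 0.0]
gripper_width: 0.0237
grasp_force: 0.0
```

Emit:
{"fn": "step_arm", "kwargs": {"rows": [[[0,0,0,0,0,0.025,-0.45],[0,0,0,0,0,0.05,-0.45],[0,0,0,0,0,0.075,-0.45],[0,0,0,0,0,0.1,-0.45],[0,0,0,0,0,0.125,-0.45]]]}}

```text
clock: 71.72
ee_pos: [0.5354, -0.2205, 0.3423]
eef_rot: [-3.14, 0.002, 0.19]
contact_force: [-0.0, 0.4, 0.3]
gripper_width: 0.0234
grasp_force: 0.0
```

Emit:
{"fn": "step_arm", "kwargs": {"rows": [[[0,0,0,0,0,0.025,-0.45],[0,0,0,0,0,0.025,-0.45]]]}}

```text
clock: 71.97
ee_pos: [0.5355, -0.2204, 0.3426]
eef_rot: [-3.141, 0.002, 0.039]
contact_force: [-0.2, -1.1, 0.7]
gripper_width: 0.0237
grasp_force: 0.0
```

Run:
```python
from pl import *
show(); print(to([.5405,-.3662,.335],2.2))
w=snap('wrist')
for p in([.592,-.364,.264],[.49,-.368,.264]): print(proj(w,p))
f=w['frame'].astype(int); m=((f.min(2)>120)&(f.max(2)-f.min(2)<30)).astype(np.uint8)
for c in cv2.findContours(m,cv2.RETR_EXTERNAL,cv2.CHAIN_APPROX_NONE)[0]:
    if cv2.contourArea(c)>250: print(cv2.contourArea(c),cv2.boundingRect(c),c[:,0].mean(0))
```

```text
71.975 [ 0.5355 -0.2204  0.3426] 2.25 0.02374630809770233 0.0
[-0.003  0.729  0.038 -0.     0.     0.   ]
[517.8168 131.8872]
[495.3709 255.5411]
2272.0 (582, 350, 58, 50) [615.8804 376.5272]
3441.0 (278, 128, 88, 42) [321.0524 148.2258]
2257.5 (460, 126, 67, 134) [500.0025 191.4177]
5840.5 (569, 36, 71, 128) [614.1299 104.3686]
480.0 (221, 0, 18, 44) [229.4904  20.6154]
```

Emit:
{"fn": "step_arm", "kwargs": {"rows": [[[0,0.25,0,0,0,0,-0.45],[0,0.5,0,0,0,0,-0.45],[-0.003,0.729,0,0,0,0,-0.45],[-0.003,0.729,0,0,0,0,-0.45],[-0.003,0.729,0.1,0,0,0,-0.45]]]}}

```text
clock: 72.65
ee_pos: [0.5413, -0.3662, 0.3239]
eef_rot: [3.142, -0.002, 0.04]
contact_force: [0.6, -0.2, -0.6]
gripper_width: 0.0236
grasp_force: 0.0
```

Emit:
{"fn": "step_arm", "kwargs": {"rows": [[[0,0,0,0,0,0,-0.45],[0,0,0,0,0,0,-0.45]]]}}

```text
clock: 72.9
ee_pos: [0.5409, -0.3657, 0.324]
eef_rot: [-3.141, -0.0, 0.04]
contact_force: [0.8, -0.7, 0.1]
gripper_width: 0.0234
grasp_force: 0.0
```

Run:
```python
from pl import *
w=snap('wrist'); show(); print(to([.5405,-.3662,.228],2.2))
f=w['frame'].astype(int); m=((f.min(2)>120)&(f.max(2)-f.min(2)<30)).astype(np.uint8)
for c in cv2.findContours(m,cv2.RETR_EXTERNAL,cv2.CHAIN_APPROX_NONE)[0]:
    if cv2.contourArea(c)>250: print(cv2.contourArea(c),cv2.boundingRect(c),c[:,0].mean(0))
for p in([.592,-.364,.264],[.49,-.368,.264]): print(proj(w,p))
```

```text
72.95 [ 0.541  -0.3659  0.3243] 2.25 0.023604703445452315 0.0
[-0.003  0.001  0.482  0.    -0.     0.   ]
3290.5 (544, 327, 96, 73) [593.9319 371.0255]
902.5 (168, 130, 83, 43) [209.7961 144.1456]
2525.5 (263, 127, 68, 145) [312.4    188.9955]
11812.5 (488, 30, 135, 138) [546.8914  99.1885]
1207.0 (567, 7, 73, 264) [607.6369 136.9179]
499.5 (113, 0, 15, 44) [119.7757  20.8692]
[321.1305 133.7233]
[321.0132 267.5807]
```

Emit:
{"fn": "step_arm", "kwargs": {"rows": [[[0,0,0.2,0,0,0,-0.45],[0,0,0.4,0,0,0,-0.45],[0,0,0.48,0,0,0,-0.45],[0,0,0.48,0,0,0,-0.45],[0,0,0.48,0,0,0,-0.7]]]}}

```text
clock: 73.58
ee_pos: [0.5416, -0.3666, 0.2293]
eef_rot: [3.14, -0.002, 0.038]
contact_force: [-1.0, -0.1, 0.5]
gripper_width: 0.0126
grasp_force: 0.0
```

Emit:
{"fn": "step_arm", "kwargs": {"rows": [[[0,0,0,0,0,0,-1],[0,0,0,0,0,0,-1],[0,0,0,0,0,0,-1]]], "grip_force": 60}}

```text
clock: 73.95
ee_pos: [0.5417, -0.3669, 0.2295]
eef_rot: [3.14, -0.003, 0.038]
contact_force: [-0.2, -0.2, 6.8]
gripper_width: 0.0073
grasp_force: 58.8
```

Run:
```python
from pl import *
show()
rr=.1817; F=np.radians(np.linspace(107,15.6,21))
for k in range(4):
    a=F[5*k]; print([[round(float(-(rr*np.cos(b)-rr*np.cos(a)))/.2,3),round(float(-(rr*np.sin(b)-rr*np.sin(a)))/.2,3)] for b in F[5*k+1:5*k+6]], -.314+rr*np.cos(F[5*k+5]),.09+rr*np.sin(F[5*k+5]))
```

```text
73.95 [ 0.5417 -0.3669  0.2295] 2.15 0.007317657437301739 58.83045136928558
[[-0.07, -0.018], [-0.141, -0.031], [-0.213, -0.038], [-0.286, -0.039], [-0.358, -0.035]] -0.2954803263820394 0.2707537321581057
[[-0.072, 0.01], [-0.142, 0.026], [-0.212, 0.048], [-0.279, 0.075], [-0.344, 0.107]] -0.2267433905145726 0.24937745794530547
[[-0.062, 0.037], [-0.121, 0.079], [-0.176, 0.126], [-0.228, 0.177], [-0.275, 0.232]] -0.17170144416863542 0.20298677359898376
[[-0.043, 0.058], [-0.081, 0.12], [-0.114, 0.185], [-0.141, 0.252], [-0.164, 0.321]] -0.1389933616128655 0.13886273140579378
```

Emit:
{"fn": "step_arm", "kwargs": {"rows": [[[0,-0.07,-0.018,0,0,0,-1],[0,-0.141,-0.031,0,0,0,-1],[0,-0.213,-0.038,0,0,0,-1],[0,-0.286,-0.039,0,0,0,-1],[0,-0.358,-0.035,0,0,0,-1]]]}}

```text
clock: 74.58
ee_pos: [0.5388, -0.2959, 0.2364]
eef_rot: [3.138, -0.003, 0.037]
contact_force: [0.4, -3.9, 4.3]
gripper_width: 0.0075
grasp_force: 62.7
```

Emit:
{"fn": "step_arm", "kwargs": {"rows": [[[0,-0.072,0.01,0,0,0,-1],[0,-0.142,0.026,0,0,0,-1],[0,-0.212,0.048,0,0,0,-1],[0,-0.279,0.075,0,0,0,-1],[0,-0.344,0.107,0,0,0,-1]]]}}

```text
clock: 75.2
ee_pos: [0.536, -0.2248, 0.214]
eef_rot: [3.141, -0.002, 0.038]
contact_force: [1.4, -1.4, 6.2]
gripper_width: 0.0074
grasp_force: 63.9
```

Run:
```python
from pl import *
show(); s,P,_=st(); print(s['contact_force'])
```

```text
75.2 [ 0.536  -0.2248  0.214 ] 2.19 0.0074224896748426895 63.8570773601532
[ 1.4331 -1.4239  6.1839]
```

Emit:
{"fn": "step_arm", "kwargs": {"rows": [[[0,-0.062,0.037,0,0,0,-1],[0,-0.121,0.079,0,0,0,-1],[0,-0.176,0.126,0,0,0,-1],[0,-0.228,0.177,0,0,0,-1],[0,-0.275,0.232,0,0,0,-1]]]}}

```text
clock: 75.82
ee_pos: [0.5338, -0.1703, 0.1663]
eef_rot: [-3.141, -0.001, 0.038]
contact_force: [3.8, -2.0, 3.1]
gripper_width: 0.0076
grasp_force: 66.4
```

Emit:
{"fn": "step_arm", "kwargs": {"rows": [[[0,-0.043,0.058,0,0,0,-1],[0,-0.081,0.12,0,0,0,-1],[0,-0.114,0.185,0,0,0,-1],[0,-0.141,0.252,0,0,0,-1],[0,-0.157,0.3,0,0,0,-1]]]}}

```text
clock: 76.45
ee_pos: [0.5324, -0.1388, 0.1058]
eef_rot: [-3.141, -0.0, 0.038]
contact_force: [5.0, -0.0, 2.4]
gripper_width: 0.0075
grasp_force: 67.4
```

Run:
```python
from pl import *
show(); s,P,_=st(); print(s['contact_force'])
```

```text
76.45 [ 0.5324 -0.1388  0.1058] 2.2 0.007460013240755503 67.41760611534119
[ 5.0339 -0.0065  2.404 ]
```

Emit:
{"fn": "step_arm", "kwargs": {"rows": [[[0,0,0.01,0,0,0,-1],[0,0,0.02,0,0,0,-1],[0,0,0.02,0,0,0,-1]]]}}

```text
clock: 76.82
ee_pos: [0.5323, -0.1377, 0.1021]
eef_rot: [-3.139, -0.0, 0.039]
contact_force: [4.8, 5.8, 0.5]
gripper_width: 0.0075
grasp_force: 67.1
```

Emit:
{"fn": "step_arm", "kwargs": {"rows": [[[0,0,0.01,0,0,0,-1],[0,0,0.01,0,0,0,-1]]]}}

```text
clock: 77.08
ee_pos: [0.5324, -0.1376, 0.1012]
eef_rot: [-3.14, -0.001, 0.039]
contact_force: [0.9, 6.9, 14.4]
gripper_width: 0.0077
grasp_force: 68.8
```

Emit:
{"fn": "step_arm", "kwargs": {"rows": [[[0,0,0.008,0,0,0,-1],[0,0,0.008,0,0,0,-1]]]}}

```text
clock: 77.32
ee_pos: [0.5325, -0.1376, 0.101]
eef_rot: [-3.141, -0.002, 0.039]
contact_force: [-3.3, 6.7, 32.6]
gripper_width: 0.0078
grasp_force: 70.8
```

Emit:
{"fn": "step_arm", "kwargs": {"rows": [[[0,0,0,0,0,0,-0.5],[0,0,0,0,0,0,-0.3],[0,0,0,0,0,0,-0.3],[0,0,-0.2,0,0,0,-0.3],[0,0,-0.5,0,0,0,-0.3]]]}}

```text
clock: 77.95
ee_pos: [0.5305, -0.1397, 0.1984]
eef_rot: [-3.14, 0.005, 0.038]
contact_force: [1.6, -0.7, 0.7]
gripper_width: 0.0302
grasp_force: 0.0
```

Emit:
{"fn": "step_arm", "kwargs": {"rows": [[[0,0,-0.3,0,0,0,0],[0,-0.3,-0.5,0,0,0,0],[0,-0.6,-0.5,0,0,0,0],[0,-0.6,-0.5,0,0,0,0]]]}}

```text
clock: 78.45
ee_pos: [0.5271, -0.0153, 0.3001]
eef_rot: [-3.141, -0.001, 0.044]
contact_force: [0.2, 0.2, 0.5]
gripper_width: 0.0429
grasp_force: 0.0
```

Run:
```python
from pl import *
show(); a=snap('scene'); b=snap('side'); w=snap('wrist')
# bar blobs and predicted shut bar ends
H=np.array([.537,-.314,.09]); ux=np.array([.0384,-.9993,0]); uy=np.array([.9993,.0384,0])
mid=H-.175*ux+np.array([0,0,.049])
for n,v in(('scene',a),('side',b),('wrist',w)):
    e=[proj(v,mid+k*uy) for k in(.05,-.05)]
    f=v['frame'].astype(int); m=((f.min(2)>105)&(f.max(2)-f.min(2)<32)).astype(np.uint8)
    x0,y0=np.min(e,0).astype(int)-15; x1,y1=np.max(e,0).astype(int)+15
    k=np.zeros_like(m); k[max(y0,0):y1,max(x0,0):x1]=1; cs=cv2.findContours(m*k,cv2.RETR_EXTERNAL,cv2.CHAIN_APPROX_NONE)[0]
    c=max(cs,key=len) if cs else None; print(n,np.array(e).round(1).tolist(), None if c is None else (c[:,0][c[:,0,1].argmin()],c[:,0][c[:,0,1].argmax()],cv2.boundingRect(c)))
f=a['frame'][150:270,160:280]; cv2.imwrite('pics/f1.png',f)
```

```text
78.45 [ 0.5271 -0.0153  0.3001] 2.51 0.04293286197198638 0.0
scene [[235.4, 209.9], [240.0, 185.3]] (array([239, 185], dtype=int32), array([235, 211], dtype=int32), (235, 185, 7, 27))
side [[343.9, 137.3], [375.2, 145.6]] (array([343, 136], dtype=int32), array([375, 146], dtype=int32), (342, 136, 34, 11))
wrist [[444.3, 123.8], [433.5, 219.5]] (array([432, 115], dtype=int32), array([432, 221], dtype=int32), (419, 115, 30, 107))
```

Run:
```python
from h import *
print(r.close_job())
```

```text
the job is handed in; nothing more can be done
None
```

The job is handed in: the four boards are stacked flush on the cork pad, with the charcoal block about 1 mm off centre on top (last measured just before closing) and the lid pressed down to its stop; I never touched the jar, tray, brush or caliper, but took no final look inside the shut case and did not re-measure those four.

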